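Put the spare carriers back on their stacks, under the lids

ROBOT

A 6-joint arm with a two-finger parallel gripper is mounted at the origin on a cart in front of the work surface, level with it; the furniture and walls round the work are solid. World frame = base frame: x ahead of the robot, y to its left, z up, the work surface at z = 0. Lengths are in m, angles in rad, forces in N, time in s.
With the tool pointing down it reaches from about 0.3 to 0.875 m from the base axis. Payload 6.4 kg.
Tool frame: the origin (TCP) lies midway between the tips of the shut fingers; the grasp point (between the pads) lies ctrl.grip_depth behind it (ctrl.grip_depth is the distance from the TCP to the grasp point, in m); x points along the fingers, y is the direction in which the jaws open and shut, and the axes are right-handed (so a half turn about x gives the same grasp; the last joint's range is limited). The gripper opens to 85 mm and grips with 20 to 120 N. Pads are 22 mm wide; open, the fingers measure 114 mm over their backs; the gripper's body (76 mm by 85 mm) begins 54 mm behind the grasp point. The pads swing forward as they close: fully open they stand 13 mm farther back than shut.
Start: joints at [1.067, 0.181, 1.607, -0, 1.354, -0.206], TCP at [0.169, 0.55, 0.231] pointing down, gripper open.
Joint ranges: [-2.99, 2.99], [-0.89, 2.07], [0.3, 2.58], [-1.14, 4.28], [0, 2.63], [-3.12, 3.12]. Speed limits (rad/s): [2.57, 2.57, 3.01, 3.14, 3.14, 3.14].

INTERFACE

Orientations are given as a unit quaternion [w, x, y, z].
In Python, from bench import ctrl gives the robot as it stands.
- The arm moves only by the shell command python3 -m creep 'ROWS'. ROWS is text: rows parted by semicolons, each of 7 numbers parted by spaces: the opening, from 0 (shut) to 1 (fully open), then the shift along the tool's x, y, z in cm, then the turn, a rotation vector about the tool's x, y, z in rad. In form: claw x y z ax ay az; .... A call has 1 to 10 rows; each row shifts and turns the pose as measured when the row begins, along the tool's axes as they then stand; what a row does not reach is not made up. A row lasts 1/8 s, in which the tool goes at most 62.5 mm and 10.7 degrees, less where a joint would pass 70% of its speed; a pose out of reach is approached as far as the arm can. A call with a gripper value outside its range is refused whole. The fingers move at their own pace and stop on an object; the grip force is fixed at half the most. Time passes only in rows, so rows that do not move let the fingers close. It gives the time, the measured TCP pose, the force and the opening at its end, in the units of the state.
- ctrl.get_obs(): the state, without advancing time (a new reading comes with each control period).
- ctrl.camera(name): name is "scene" or "side" or "wrist"; returns (picture, depth): 480x640x3 uint8, blue, green, red; 480x640 float32, m along the optical axis (not along the pixel's ray), 0 where there is no reading.
- ctrl.calibration(name): a dict with "mtx" (3x3 intrinsics, pixels), "R" (3x3) and "t" (3): a world point X has camera coordinates R X + t; the wrist camera has in their place "tool_from_camera" (4x4, takes a point from camera to tool coordinates, whose origin is the TCP and whose axes are the tool frame's). Camera axes: x right, y down, z forward; pixel columns grow to the right and rows downward; lengths in m; the calibration is good to about 2 mm. The wrist camera is an equidistant fisheye: a pixel r from the principal point sees the ray r / f radians off the axis. A picture is of the moment at which its call begins: read the wrist's pose just before it. calibration takes no time and is no camera call.
- ctrl.hand_in(): hands the job in, once; it reports no verdict.
Trained networks look in the newest picture that a camera, given by its name, has taken for a name from the list of things; names that differ only in an ending like _2 or _b are one class to them, and where a whole thing is asked for, a point or a joint stands for the part that bears it (a point fixed in the world has none). Each returns a list of dicts, best first, with "confidence" (0 to 1); they miss things now and then, are a little off and sometimes report something else, mostly with a low value. They report only what shows in the picture. A call takes as long as a camera call.
- ctrl.find_in(query, camera): "rect" ([left, top, right, bottom] in pixels, round what is visible of it).
The state is a dict: "time_s": time; "q": joint angles; "dq": joint speeds; "joint_efforts": joint torques, N m; "eef_pos": TCP position; "eef_rot": TCP orientation; "wrist_force": force on the tool from outside, world axes, zero at the start; "torque": the same for the moment, N m; "opening": opening from 0.0 (shut) to 1.0 (fully open).
Only numpy, scipy, OpenCV 4.12 (cv2) and the standard library are available. Lean on these libraries where they do the work, as an engineer would, in place of code of your own. Each camera call takes 0.05 s, during which the arm holds its last target.

TASK

On the bench stand two fixed stacking bases, a long one and a short one, each closed by its lid, and three or four loose carriers of the same two sizes lie in front of them. Take the lids off (the cardboard sheet is kept clear for them), stack every loose carrier on the base of its own size with the cut corners all lined up and every skirt seated fully down on the one below, then close each stack with its own lid, seated the same way. Do not disturb the other things on the bench.

Things in the scene. Friction and masses are not known exactly. Their poses are not given: they have to be found in the camera images.
- base_long_top (a point): the long stacking base, fixed to the table: grey block, outline 110 x 60 mm with one corner cut off, on a steel foot plate 12 mm wider all round, 4 mm thick. x along its length, y across, z up. This point: centre of its shoulder face, 26 mm above the table, where the skirt of the part above comes to rest; a raised deck, 6 mm high, stands on the shoulder
- base_long_corner (a point): middle of the long base's cut corner (the +x, +y one; 16 mm off both edges), at (47, 22) mm from the centre, at shoulder height. The raised deck follows the outline 5.5 mm inside it, its upper 4 mm sloping in by 3 mm as a lead-in; a skirt fits over it with 1.5 mm play each side, one way round only
- carrier_long_1_center (a point): loose long carrier 1 (may be missing; the long ones are alike): grey plate, outline 110 x 60 mm with one corner cut off, body 22 mm high, about 160 g, flat on the table, deck up, turned at random. Raised deck on top as on the base, 6 mm high; seated, it stands 22 mm above the one below. Grasp across the 60 mm width. x along its length, z up. This point: centre of the body, 11 mm above its underside
- carrier_long_1_corner (a point): middle of that carrier's cut corner (the +x, +y one; 16 mm off both edges), at (47, 22) mm from the centre, 11 mm above its underside. The skirt below is 4 mm thick round a hollow 10 mm deep
- carrier_long_2_center (a point): loose long carrier 2 (may be missing; the long ones are alike): grey plate, outline 110 x 60 mm with one corner cut off, body 22 mm high, about 160 g, flat on the table, deck up, turned at random. Raised deck on top as on the base, 6 mm high; seated, it stands 22 mm above the one below. Grasp across the 60 mm width. x along its length, z up. This point: centre of the body, 11 mm above its underside
- carrier_long_2_corner (a point): middle of that carrier's cut corner (the +x, +y one; 16 mm off both edges), at (47, 22) mm from the centre, 11 mm above its underside. The skirt below is 4 mm thick round a hollow 10 mm deep
- lid_long_rib (a point): lid of the long stack, about 100 g, at first seated on the long base: outline 110 x 60 mm with one corner cut off, body 16 mm high, skirted like a carrier; on its smooth top a grip rib 50 mm long (along x), 12 mm thick, 18 mm high. Nothing can stack on it. x along its length, z up. This point: centre of the rib, 25 mm above the lid's underside, 9 mm above its top face
- lid_long_corner (a point): middle of that lid's cut corner (the +x, +y one; 16 mm off both edges), at (47, 22) mm from the centre, 8 mm above its underside
- base_short_top (a point): the short stacking base, fixed to the table: grey block, outline 80 x 60 mm with one corner cut off, on a steel foot plate 12 mm wider all round, 4 mm thick. x along its length, y across, z up. This point: centre of its shoulder face, 26 mm above the table, where the skirt of the part above comes to rest; a raised deck, 6 mm high, stands on the shoulder
- base_short_corner (a point): middle of the short base's cut corner (the +x, +y one; 16 mm off both edges), at (32, 22) mm from the centre, at shoulder height. The raised deck follows the outline 5.5 mm inside it, its upper 4 mm sloping in by 3 mm as a lead-in; a skirt fits over it with 1.5 mm play each side, one way round only
- carrier_short_1_center (a point): loose short carrier 1 (may be missing; the short ones are alike): grey plate, outline 80 x 60 mm with one corner cut off, body 22 mm high, about 116 g, flat on the table, deck up, turned at random. Raised deck on top as on the base, 6 mm high; seated, it stands 22 mm above the one below. Grasp across the 60 mm width. x along its length, z up. This point: centre of the body, 11 mm above its underside
- carrier_short_1_corner (a point): middle of that carrier's cut corner (the +x, +y one; 16 mm off both edges), at (32, 22) mm from the centre, 11 mm above its underside. The skirt below is 4 mm thick round a hollow 10 mm deep
- carrier_short_2_center (a point): loose short carrier 2 (may be missing; the short ones are alike): grey plate, outline 80 x 60 mm with one corner cut off, body 22 mm high, about 116 g, flat on the table, deck up, turned at random. Raised deck on top as on the base, 6 mm high; seated, it stands 22 mm above the one below. Grasp across the 60 mm width. x along its length, z up. This point: centre of the body, 11 mm above its underside
- carrier_short_2_corner (a point): middle of that carrier's cut corner (the +x, +y one; 16 mm off both edges), at (32, 22) mm from the centre, 11 mm above its underside. The skirt below is 4 mm thick round a hollow 10 mm deep
- lid_short_rib (a point): lid of the short stack, about 73 g, at first seated on the short base: outline 80 x 60 mm with one corner cut off, body 16 mm high, skirted like a carrier; on its smooth top a grip rib 50 mm long (along x), 12 mm thick, 18 mm high. Nothing can stack on it. x along its length, z up. This point: centre of the rib, 25 mm above the lid's underside, 9 mm above its top face
- lid_short_corner (a point): middle of that lid's cut corner (the +x, +y one; 16 mm off both edges), at (32, 22) mm from the centre, 8 mm above its underside
- sheet_top (a point): sheet of cardboard fixed on the table, 130 mm (its x) by 230 mm (its y), 2 mm thick, kept clear: room for both lids side by side, 55 mm either side of its centre along its y. This point is the centre of its upper face.
- bushing_1: bystander, not to be disturbed: brass bushing, 36 mm across, 30 mm high; origin at the centre of its underside
- heater_puck: bystander, not to be disturbed: black round heater puck, 68 mm across, 26 mm high; origin at the centre of its underside
- die_ring: bystander, not to be disturbed: aluminium ring, 68 mm across, 18 mm high; origin at the centre of its underside
- yellow_cap: bystander, not to be disturbed: yellow round end cap, 60 mm across, 30 mm high; origin at the centre of its underside

How it is judged:
By the outcome, as a careful person would: the job done as asked, in the order asked, and still so for the second after the job is handed in, with the robot touching nothing.
Of carrier_long_1, carrier_long_2, carrier_short_1, carrier_short_2 only 3 to 4 are there at a start; the rules pass over those that are not, and their reading is None.
At some moment in a run one of carrier_long_1, carrier_long_2, carrier_short_1, carrier_short_2 may be knocked a few centimetres aside while the robot is not near it.
Once in a run the grip may slacken for a moment while it holds something.
It also fails if it takes over 210 s, if anything falls off the work surface, if the arm or the gripper's body presses on something with over 40 N, if the wrist force passes 120 N, or if a joint passes its speed limit or range.

## Working session

There is one attempt and no reset: what is moved stays moved. The work goes in short steps, Python scripts to look and compute and a shell command to move; the robot and the scene stay as the last step left them, time stands still between calls to the robot, and variables do not carry over. Pictures are saved under pics/ and viewed, and the job is handed in when it is done.

```bash
ls; mkdir -p pics
python3 - <<'E'
from bench import ctrl
import cv2
print(ctrl.get_obs(), ctrl.grip_depth)
for n in ("scene","side","wrist"):
    c=ctrl.calibration(n);print(n,c)
    p,d=ctrl.camera(n);cv2.imwrite(f"pics/{n}0.png",p)
E
```

```text
pics
{'time_s': 0.0, 'q': array([ 1.06670761e+00,  1.81546400e-01,  1.60800089e+00,  5.26238793e-06,
        1.35378583e+00, -2.06279741e-01]), 'dq': array([-0.00063842,  0.00057249,  0.00130349, -0.00035984,  0.00156092,
       -0.0006328 ]), 'joint_efforts': array([-1.04422863e-03, -4.44874370e+01, -3.51328182e+01, -4.41444172e-04,
        9.38254700e-03,  5.51962273e-06]), 'eef_pos': array([0.16842188, 0.54921124, 0.23038457]), 'eef_rot': array([ 0.69906605,  0.10432676,  0.69949745, -0.10547937]), 'wrist_force': array([-0.17630825, -0.7480612 ,  0.57728483]), 'torque': array([ 0.02649935,  0.02428842, -0.05851069]), 'opening': 0.998798764635534} 0.0187
scene {'mtx': array([[610.20367949,   0.        , 325.1711208 ],
       [  0.        , 610.20367949, 234.95783808],
       [  0.        ,   0.        ,   1.        ]]), 'R': array([[ 0.79024158, -0.61267385, -0.01220661],
       [-0.4296515 , -0.53975179, -0.72392513],
       [ 0.43694146,  0.57732032, -0.68977055]]), 't': array([-0.43970748,  0.24736901,  1.20529618])}
side {'mtx': array([[615.24432548,   0.        , 331.35549252],
       [  0.        , 615.24432548, 240.46338079],
       [  0.        ,   0.        ,   1.        ]]), 'R': array([[-0.91188129, -0.4097001 , -0.0248663 ],
       [-0.12051337,  0.32515789, -0.93794929],
       [ 0.39236339, -0.85230169, -0.34587973]]), 't': array([0.45347789, 0.14987881, 1.27277371])}
wrist {'mtx': array([[371.64829954,   0.        , 316.01741152],
       [  0.        , 371.64829954, 236.92086739],
       [  0.        ,   0.        ,   1.        ]]), 'tool_from_camera': array([[ 7.03776225e-04, -2.59620909e-01,  9.65710354e-01,
        -1.43316604e-01],
       [ 9.99999679e-01, -1.86011547e-04, -7.78772313e-04,
        -1.24407613e-03],
       [ 3.81818852e-04,  9.65710593e-01,  2.59620695e-01,
        -6.50221631e-02],
       [ 0.00000000e+00,  0.00000000e+00,  0.00000000e+00,
         1.00000000e+00]])}
```

View pics/scene0.png

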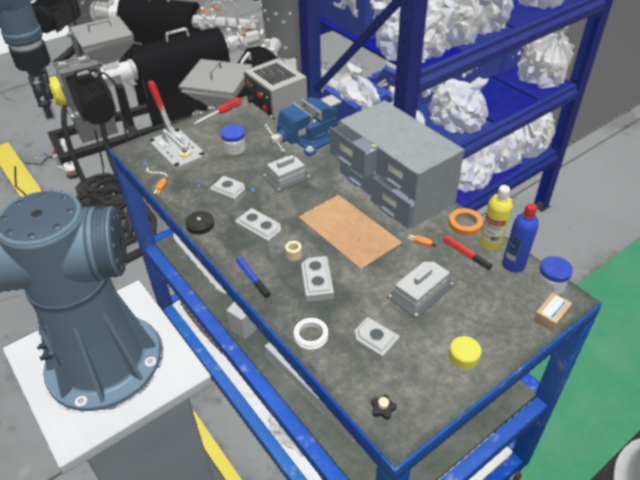

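View pics/side0.png

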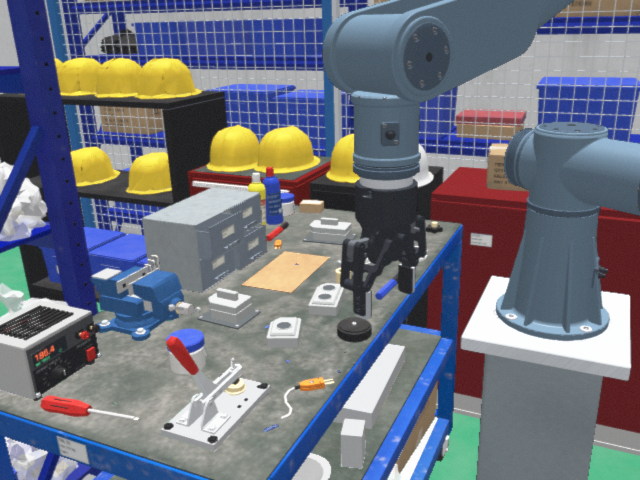

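View pics/wrist0.png

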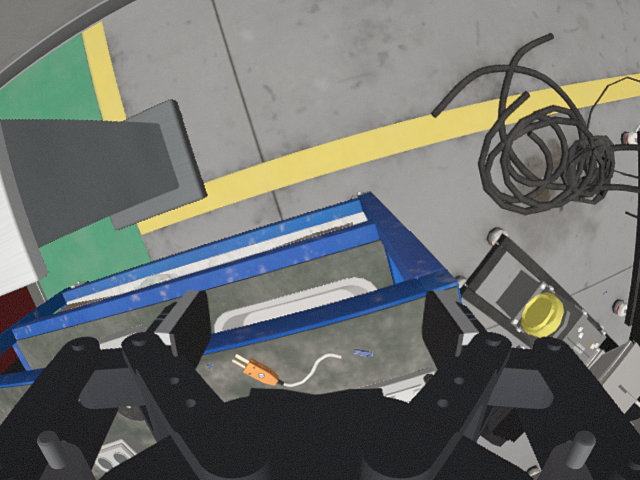

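```bash
cat > h.py <<'E'
from bench import ctrl
import numpy as np, cv2
from scipy.spatial.transform import Rotation as R
def toolpose(o=None):
    o=o or ctrl.get_obs(); q=o["eef_rot"]; T=np.eye(4)
    T[:3,:3]=R.from_quat([q[1],q[2],q[3],q[0]]).as_matrix(); T[:3,3]=o["eef_pos"]; return T
def cloud(name):
    """world points HxWx3 (nan where none), picture"""
    c=ctrl.calibration(name); K=c["mtx"]
    T=toolpose() if name=="wrist" else None
    p,d=ctrl.camera(name)
    v,u=np.mgrid[0:480,0:640].astype(float); x=(u-K[0,2])/K[0,0]; y=(v-K[1,2])/K[1,1]
    if name=="wrist":
        r=np.hypot(x,y)+1e-12; s=np.tan(np.minimum(r,1.5))/r; x=x*s; y=y*s
    P=np.stack([x*d,y*d,d],-1).astype(float); P[d==0]=np.nan
    if name=="wrist":
        M=T@c["tool_from_camera"]; W=P@M[:3,:3].T+M[:3,3]
    else: W=(P-c["t"])@c["R"]
    return W,p
def proj(name,X,T=None):
    c=ctrl.calibration(name);K=c["mtx"];X=np.atleast_2d(X)
    if name=="wrist":
        M=np.linalg.inv((toolpose() if T is None else T)@c["tool_from_camera"]); P=X@M[:3,:3].T+M[:3,3]
        r=np.hypot(P[:,0],P[:,1])+1e-12; th=np.arctan2(r,P[:,2]); xy=P[:,:2]*(th/r)[:,None]
    else:
        P=X@c["R"].T+c["t"]; xy=P[:,:2]/P[:,2:]
    return xy*K[0,0]+K[:2,2]
def outline(L,W=.06,c=.016,ins=0):
    a,b=L/2,W/2
    return np.array([[a-c,b],[-a,b],[-a,-b],[a,-b],[a,b-c]])
E
python3 - <<'E'
from h import *
for n in ("scene",):
    W,p=cloud(n)
    res=0.001; x0,x1,y0,y1=0.2,1.0,-0.65,0.75
    H=np.full((int((x1-x0)/res),int((y1-y0)/res)),-0.05)
    g=W[np.isfinite(W[...,2])]; g=g[(g[:,0]>x0)&(g[:,0]<x1)&(g[:,1]>y0)&(g[:,1]<y1)]
    i=((g[:,0]-x0)/res).astype(int); j=((g[:,1]-y0)/res).astype(int)
    np.maximum.at(H,(i,j),g[:,2])
    for q in [("table"),]:
        t=g[np.abs(g[:,2])<.008]; print(np.median(t[:,2]),t[:,2].std())
    im=np.clip((H+0.05)/0.15*255,0,255).astype(np.uint8)
    cv2.imwrite("pics/hm.png",cv2.resize(cv2.applyColorMap(cv2.dilate(im,np.ones((2,2)))[::-1,::-1],cv2.COLORMAP_JET),(800,457)))
for k in ["carrier_long_1_center","carrier_short_1_center","lid_long_rib","lid_short_rib","bushing_1","heater_puck","die_ring","yellow_cap","sheet_top"]:
    for r in ctrl.find_in(k,"scene")[:4]:
        a=r["rect"];u,v=int((a[0]+a[2])/2),int((a[1]+a[3])/2)
        print(k,round(r["confidence"],2),np.round(a),np.round(W[v,u],3))
print(ctrl.get_obs()["time_s"])
E
```

```text
0.00036242773805257627 0.002471771942276523
carrier_long_1_center 0.74 [300. 259. 330. 299.] [ 0.441 -0.11   0.031]
carrier_short_1_center 0.81 [211. 174. 248. 201.] [0.462 0.275 0.03 ]
lid_long_rib 0.7 [395. 262. 452. 307.] [ 0.605 -0.273  0.044]
lid_short_rib 0.82 [268. 153. 306. 183.] [0.611 0.235 0.043]
lid_short_rib 0.33 [264. 170. 312. 188.] [0.607 0.223 0.02 ]
bushing_1 0.52 [285. 241. 306. 263.] [ 0.461 -0.012  0.027]
heater_puck 0.6 [186. 209. 217. 233.] [0.348 0.218 0.022]
heater_puck 0.21 [292. 316. 326. 347.] [ 0.362 -0.196  0.001]
die_ring 0.94 [294. 317. 326. 348.] [ 0.362 -0.2    0.002]
die_ring 0.24 [264. 171. 314. 192.] [0.614 0.229 0.002]
yellow_cap 0.66 [385. 279. 454. 318.] [ 0.575 -0.293  0.039]
yellow_cap 0.61 [453. 337. 480. 370.] [ 0.554 -0.444  0.032]
yellow_cap 0.29 [265. 169. 309. 190.] [0.603 0.227 0.016]
sheet_top 0.95 [302. 197. 403. 268.] [ 0.619 -0.024  0.002]
0.65
```

```bash
cat >> h.py <<'E'
from scipy.optimize import minimize
def fit(W,xy,L,zlo,zhi,zlow,yaw0=None,rad=None,verbose=False):
    """outline pose from cloud W: points zlo<z<zhi inside polygon, points z<zlow outside"""
    rad=rad or L/2+.045
    g=W[np.isfinite(W[...,2])]; g=g[np.hypot(g[:,0]-xy[0],g[:,1]-xy[1])<rad]
    hi=g[(g[:,2]>zlo)&(g[:,2]<zhi)][:,:2]; lo=g[g[:,2]<zlow][:,:2]
    if len(hi)>4000: hi=hi[::len(hi)//4000+1]
    if len(lo)>4000: lo=lo[::len(lo)//4000+1]
    a,b,c=L/2,.03,.016
    def sd(P,q):
        cs,sn=np.cos(q[2]),np.sin(q[2]); d=P-q[:2]; X=d@[cs,sn]; Y=d@[-sn,cs]
        return np.max([X-a,-X-a,Y-b,-Y-b,(X+Y-(a+b-c))/2**.5],0)
    def f(q):
        o=np.maximum(sd(hi,q)-.0005,0); i=np.maximum(-sd(lo,q)-.0005,0)
        return (np.minimum(o,.012).sum()+np.minimum(i,.012).sum())*1e3/len(hi)*10
    m=hi.mean(0) if len(hi) else np.array(xy)
    best=[]
    for y in (np.arange(0,2*np.pi,np.pi/12) if yaw0 is None else [yaw0]):
        best.append((f([*m,y]),y))
    best.sort(); out=[]
    for _,y in best[:6]:
        r=minimize(f,[*m,y],method="Nelder-Mead",options=dict(initial_simplex=[[*m,y],[m[0]+.006,m[1],y],[m[0],m[1]+.006,y],[*m,y+.15]],xatol=1e-5,fatol=1e-5,maxiter=400))
        out.append((r.fun,r.x))
    out.sort(key=lambda t:t[0])
    q=out[0][1]; q[2]=(q[2]+np.pi)%(2*np.pi)-np.pi
    alt=[o for o in out if abs((o[1][2]-q[2]+np.pi)%(2*np.pi)-np.pi)>.5]
    return q,out[0][0],(alt[0][0] if alt else None),len(hi),len(lo)
E
cat > survey.py <<'E'
from h import *
W,p=cloud("scene")
items={"CL1":((.441,-.11),.11,.014,.036,.008),"CL2":None,"CS1":((.462,.275),.08,.014,.036,.008),"CS2":None,"LL":((.6,-.27),.11,.032,.075,.02),"LS":((.61,.235),.08,.032,.075,.02)}
items["CL2"]=(tuple(W[224,258][:2]),)+items["CL1"][1:]; items["CS2"]=(tuple(W[337,377][:2]),)+items["CS1"][1:]
for k,a in items.items():
    q,s,alt,n,m=fit(W,*a); print(k,np.round(q,4),"deg",round(np.degrees(q[2]),1),round(s,2),alt and round(alt,2),n,m)
    c,sn=np.cos(q[2]),np.sin(q[2]); o=outline(a[1])@np.array([[c,sn],[-sn,c]])+q[:2]
    z=.042 if k[0]=="L" and k[1] in "LS" and a[2]>.03 else .022
    uv=proj("scene",np.c_[o,np.full(5,z)]); cv2.polylines(p,[np.round(uv).astype(int)],True,(0,0,255),1)
cv2.imwrite("pics/fit1.png",cv2.resize(p[130:380,150:500],None,fx=2.2,fy=2.2,interpolation=cv2.INTER_NEAREST))
E
python3 survey.py
```

```text
CL1 [ 0.4585 -0.0959  1.0262] deg 58.8 6.46 7.31 1109 2775
CL2 [ 0.4532  0.1221 -1.335 ] deg -76.5 2.72 3.78 867 2033
CS1 [ 0.4696  0.2903 -1.2022] deg -68.9 2.69 4.06 514 1834
CS2 [ 0.4503 -0.2978  1.8041] deg 103.4 0.52 1.84 1044 2260
LL [ 0.6198 -0.2579  0.1137] deg 6.5 1.06 3.0 1214 3958
LS [ 0.6226  0.2531 -0.0429] deg -2.5 4.23 7.22 511 1552
```

View pics/fit1.png

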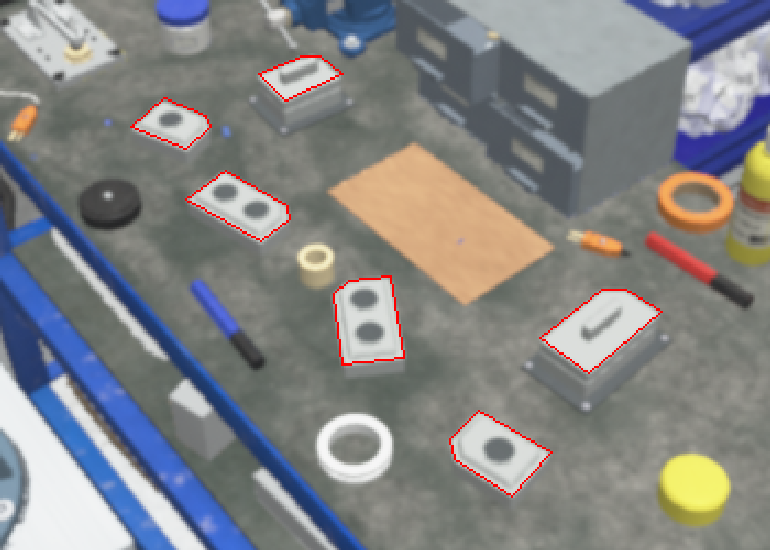

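```bash
cat >> h.py <<'E'
def psi(T): return np.arctan2(T[1,2],T[0,2])   # yaw of tool z
E
python3 - <<'E'
from h import *
W,p=cloud("scene")
hsv=cv2.cvtColor(p,cv2.COLOR_BGR2HSV)
m=cv2.inRange(hsv,(8,60,110),(18,190,255)); mm=np.zeros_like(m); mm[195:270,298:405]=m[195:270,298:405]
P=W[(mm>0)]; P=P[np.abs(P[:,2]-.002)<.008]
r=cv2.minAreaRect((P[:,:2]*1000).astype(np.float32)); print("sheet",r,np.median(P[:,2]),len(P)); print(cv2.boxPoints(r))
T=toolpose();print(T.round(3),psi(T),ctrl.get_obs()["q"])
for u,v in [(395,115),(400,200),(350,170),(440,215),(372,190),(310,125),(332,105)]: print(u,v,W[v,u].round(3))
E
```

```text
sheet ((621.0400390625, -8.421157836914062), (139.25714111328125, 237.0717315673828), 1.5396531820297241) 0.002157191210531958 3649
[[ 548.25165   108.20108 ]
 [ 554.6215   -128.78506 ]
 [ 693.8284   -125.043396]
 [ 687.45856   111.94275 ]]
[[ 0.     0.293  0.956  0.169]
 [ 0.     0.956 -0.293  0.55 ]
 [-1.     0.     0.     0.231]
 [ 0.     0.     0.     1.   ]] -0.29778331889131987 [ 1.06671054e+00  1.80774764e-01  1.60696443e+00 -7.06370443e-06
  1.35379649e+00 -2.06300945e-01]
395 115 [0.861 0.105 0.167]
400 200 [ 0.732 -0.063  0.069]
350 170 [0.74  0.131 0.037]
440 215 [ 0.831 -0.109 -0.002]
372 190 [0.732 0.035 0.036]
310 125 [0.754 0.322 0.07 ]
332 105 [0.831 0.322 0.104]
```

View pics/hm.png

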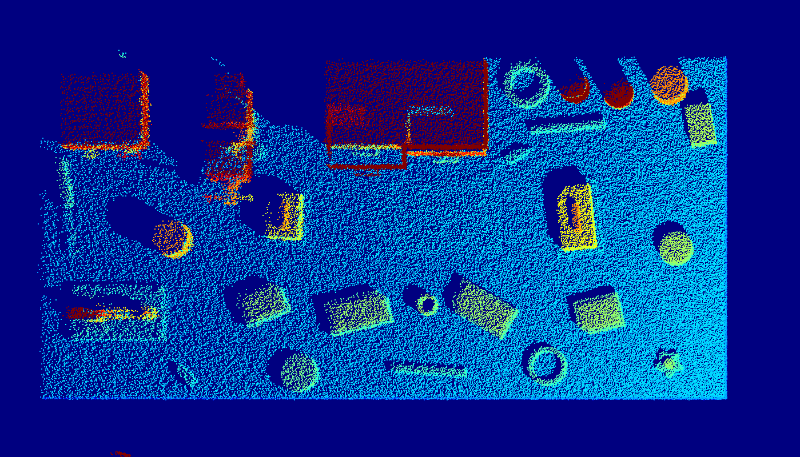

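```bash
cat > go.py <<'E'
import sys
from h import *
# usage: go.py x y z psi_deg(n: unwrapped delta chosen nearest unless 5th arg 'L'/'R') [claw]
def plan(x,y,z,ps,claw,dirn=None,n=None):
    T=toolpose(); P=T[:3,3].copy(); a=psi(T)
    d=(ps-a+np.pi)%(2*np.pi)-np.pi
    if dirn=="+" and d<0: d+=2*np.pi
    if dirn=="-" and d>0: d-=2*np.pi
    # level residual
    t=np.array([x,y,z]); D=t-P
    n=n or int(max(np.ceil(np.linalg.norm(D)/.058),np.ceil(abs(np.degrees(d))/10),1))
    rows=[]
    for k in range(n):
        c,s=np.cos(a+d*k/n),np.sin(a+d*k/n)
        Rt=np.array([[0,-s,c],[0,c,s],[-1,0,0]])  # cols x,y,z... x=(0,0,-1), y=(-s,c,0), z=(c,s,0)
        v=Rt.T@D/n*100
        rows.append(f"{claw} {v[0]:.2f} {v[1]:.2f} {v[2]:.2f} {-d/n:.3f} 0 0")
    o=ctrl.get_obs()
    j1=np.arctan2(y,x); j6=o["q"][5]+(j1-o["q"][0])-d
    print("at",P.round(4),"psi",round(np.degrees(a),2),"tilt",(T[:3,0]*1e3).round(1),"t",round(o["time_s"],2),"j6end~",round(j6,2),"n",n)
    for i in range(0,n,10): print("; ".join(rows[i:i+10])); print("--")
a=sys.argv
plan(float(a[1]),float(a[2]),float(a[3]),np.radians(float(a[4])),a[5],a[6] if len(a)>6 and a[6] in "+-" else None,int(a[7]) if len(a)>7 else None)
E
python3 go.py 0.61 0.253 0.23 -2.5 1
```

```text
at [0.1687 0.5497 0.2313] psi -17.06 tilt [    0.     0. -1000.] t 0.75 j6end~ -1.13 n 10
1 0.01 -1.54 5.09 -0.025 0 0; 1 0.01 -1.67 5.05 -0.025 0 0; 1 0.01 -1.80 5.00 -0.025 0 0; 1 0.01 -1.93 4.96 -0.025 0 0; 1 0.01 -2.05 4.91 -0.025 0 0; 1 0.01 -2.17 4.85 -0.025 0 0; 1 0.01 -2.30 4.80 -0.025 0 0; 1 0.01 -2.42 4.74 -0.025 0 0; 1 0.01 -2.54 4.67 -0.025 0 0; 1 0.01 -2.66 4.61 -0.025 0 0
--
```

```bash
python3 -m creep '1 0 -1.5 5.1 -.025 0 0; 1 0 -1.7 5 -.025 0 0; 1 0 -1.8 5 -.025 0 0; 1 0 -1.9 5 -.025 0 0; 1 0 -2 4.9 -.025 0 0; 1 0 -2.2 4.9 -.025 0 0; 1 0 -2.3 4.8 -.025 0 0; 1 0 -2.4 4.7 -.025 0 0; 1 0 -2.5 4.7 -.025 0 0; 1 0 -2.7 4.6 -.025 0 0'; python3 go.py 0.61 0.253 0.23 -2.5 1
```

```text
time_s: 2.0
eef_pos: [0.6226, 0.2496, 0.2327]
eef_rot: [0.708, 0.013, 0.706, -0.01]
wrist_force: [0.8, 0.9, -0.3]
opening: 1.004
at [0.6226 0.2496 0.2327] psi -1.81 tilt [    2.8     3.8 -1000. ] t 2.0 j6end~ -1.13 n 1
1 0.27 0.30 -1.27 0.012 0 0
--
```

```bash
cat > look.py <<'E'
# look.py out.png  name x y L zlo zhi zlow ztop ...
import sys
from h import *
W,p=cloud("wrist"); T=toolpose()
out=sys.argv[1]
for s in sys.argv[2:]:
    k,x,y,L,zb=s.split(",")[:5]; x,y,zb=float(x),float(y),float(zb)   # zb = height of underside of body's skirt
    L={"L":.11,"S":.08}[L]; lid=k.startswith("l"); h=.016 if lid else .022
    zt=zb+h
    g=W[np.isfinite(W[...,2])]; g=g[np.hypot(g[:,0]-x,g[:,1]-y)<.03]
    z=g[:,2]; z=z[abs(z-zt)<.012]
    q,sc,alt,n,m=fit(W,(x,y),L,zt-.010,zt+.03,zt-.014)
    print(k,np.round(q,4),"deg",round(np.degrees(q[2]),2),"sc",round(sc,2),"alt",alt and round(alt,2),n,m,"ztop med",np.round(np.median(z),4) if len(z) else None)
    c,sn=np.cos(q[2]),np.sin(q[2]); o=outline(L)@np.array([[c,sn],[-sn,c]])+q[:2]
    cv2.polylines(p,[np.round(proj("wrist",np.c_[o,np.full(5,zt)],T)).astype(int)],True,(0,0,255),1)
    if not lid:
        o2=q[:2]+(o-q[:2])*0+((outline(L)*[(L/2-.0055)/(L/2),(.03-.0055)/.03])@np.array([[c,sn],[-sn,c]]))
        cv2.polylines(p,[np.round(proj("wrist",np.c_[o2,np.full(5,zt+.002)],T)).astype(int)],True,(0,255,0),1)
cv2.imwrite("pics/"+out,p)
print("t",ctrl.get_obs()["time_s"])
E
python3 look.py w1.png lS,.622,.252,S,.026
```

```text
lS [ 0.6205  0.2522 -0.0515] deg -2.95 sc 5.07 alt 5.74 2843 3758 ztop med 0.0427
t 2.05
```

View pics/w1.png

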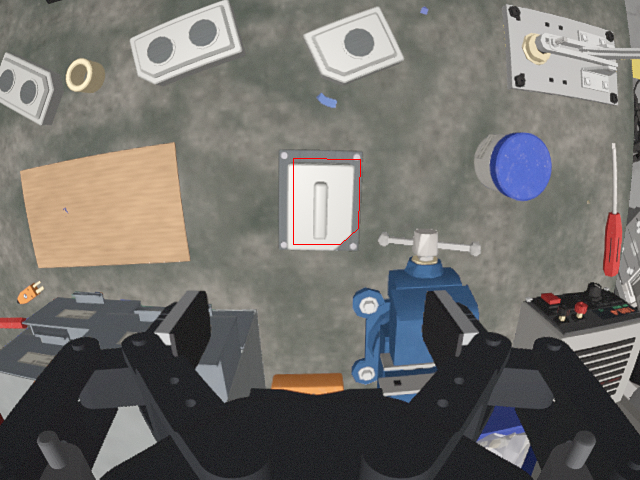

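```bash
sed -i 's/rad=rad or L\/2+.045/rad=rad or np.hypot(L\/2,.03)+.012/; s/np.minimum(o,.012)/np.minimum(o,.006)/; s/np.minimum(i,.012)/np.minimum(i,.006)/' h.py
sed -i 's/^    q,sc,alt,n,m=fit.*/    q,sc,alt,n,m=fit(W,(x,y),L,zt-.008,zt+.03,zt-.014)\n    q,sc,alt,n,m=fit(W,q[:2],L,zt-.008,zt+.03,zt-.014)/' look.py
python3 look.py w2.png lS,.622,.252,S,.026 cS,.47,.29,S,0 cL2,.453,.122,L,0
python3 - <<'E'
import cv2
p=cv2.imread('pics/w2.png');cv2.imwrite('pics/w2c.png',cv2.resize(p[0:260,120:420],None,fx=2.3,fy=2.3,interpolation=cv2.INTER_CUBIC))
E
```

```text
lS [ 0.6205  0.2523 -0.0436] deg -2.5 sc 0.0 alt 0.65 2752 2868 ztop med 0.0427
cS [ 0.4671  0.2897 -1.1818] deg -67.71 sc 0.0 alt 1.07 2416 2772 ztop med 0.0287
cL2 [ 0.4514  0.1227 -1.3335] deg -76.41 sc 0.01 alt 0.33 2901 3225 ztop med 0.0288
t 2.1
```

View pics/w2c.png

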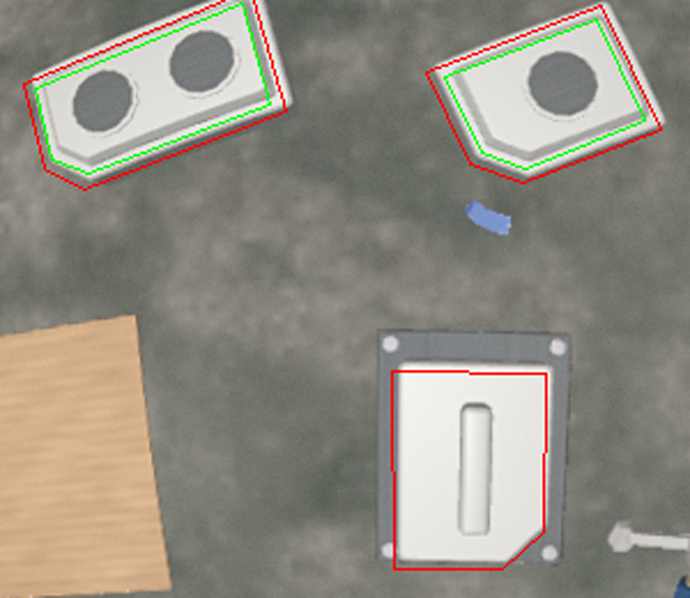

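Run:
```python
from h import *
for i in range(3):
    o=ctrl.get_obs();print(o["eef_pos"],o["dq"].round(4),o["eef_rot"])
W,p=cloud("wrist");
o=ctrl.get_obs();print(o["eef_pos"],o["eef_rot"])
m=((W[...,2]>.034)&(W[...,2]<.06)).astype(np.uint8)
c,_=cv2.findContours(m,cv2.RETR_EXTERNAL,cv2.CHAIN_APPROX_NONE); cv2.drawContours(p,c,-1,(255,0,255),1)
m=((W[...,2]>.014)&(W[...,2]<.034)).astype(np.uint8)
c,_=cv2.findContours(m,cv2.RETR_EXTERNAL,cv2.CHAIN_APPROX_NONE); cv2.drawContours(p,c,-1,(0,255,255),1)
cv2.imwrite('pics/w3c.png',cv2.resize(p[0:260,120:420],None,fx=2.3,fy=2.3,interpolation=cv2.INTER_CUBIC))
```

```text
[0.62518605 0.24639932 0.23198702] [ 0.0634 -0.0409  0.0658  0.0355  0.0198  0.058 ] [ 0.70837508  0.01392936  0.70559069 -0.0123489 ]
[0.62518605 0.24639932 0.23198702] [ 0.0634 -0.0409  0.0658  0.0355  0.0198  0.058 ] [ 0.70837508  0.01392936  0.70559069 -0.0123489 ]
[0.62518605 0.24639932 0.23198702] [ 0.0634 -0.0409  0.0658  0.0355  0.0198  0.058 ] [ 0.70837508  0.01392936  0.70559069 -0.0123489 ]
[0.62303227 0.2483904  0.2318739 ] [ 0.70773467  0.01395981  0.7062442  -0.01165686]
```

View pics/w3c.png

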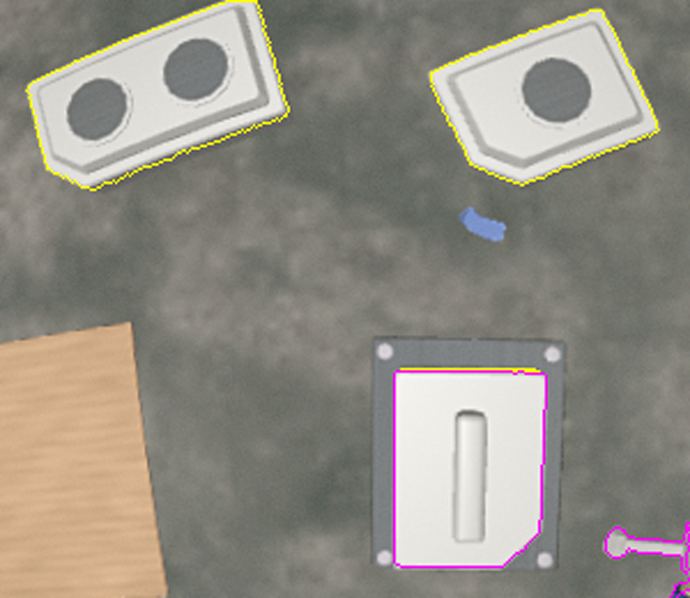

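```bash
sed -i 's/^W,p=cloud("wrist"); T=toolpose()/T=toolpose(); W,p=cloud("wrist")/' look.py
cat >> look.py <<'E'
print("dq",np.abs(ctrl.get_obs()["dq"]).max().round(4))
cv2.imwrite("pics/c"+out,cv2.resize(p[0:340,120:520],None,fx=2,fy=2,interpolation=cv2.INTER_CUBIC)[:600])
E
python3 -m creep '1 0 0 0 0 0 0; 1 0 0 0 0 0 0; 1 0 0 0 0 0 0;1 0 0 0 0 0 0'; python3 -m creep '1 0 0 0 0 0 0'; python3 look.py w4.png lS,.622,.252,S,.026 cS,.47,.29,S,0 cL2,.453,.122,L,0;python3 look.py w5.png lS,.622,.252,S,.026 cS,.47,.29,S,0 cL2,.453,.122,L,0
```

```text
time_s: 2.65
eef_pos: [0.6203, 0.2512, 0.2321]
eef_rot: [0.707, 0.013, 0.707, -0.01]
wrist_force: [0.7, -1.4, 0.6]
opening: 0.998
time_s: 2.78
eef_pos: [0.6201, 0.2517, 0.2324]
eef_rot: [0.708, 0.013, 0.706, -0.01]
wrist_force: [-1.0, -0.5, 0.2]
opening: 1.002
lS [ 0.6204  0.2527 -0.0546] deg -3.13 sc 0.0 alt 0.63 2725 2836 ztop med 0.0427
cS [ 0.4672  0.2897 -1.1809] deg -67.66 sc 0.0 alt 1.06 2447 3025 ztop med 0.0287
cL2 [ 0.4515  0.1229 -1.333 ] deg -76.37 sc 0.01 alt 0.66 2922 3528 ztop med 0.0289
t 2.825
dq 0.0032
lS [ 0.6202  0.2526 -0.0503] deg -2.88 sc 0.0 alt 0.62 2727 2842 ztop med 0.0427
cS [ 0.4671  0.2896 -1.1796] deg -67.58 sc 0.0 alt 1.05 2450 3032 ztop med 0.0287
cL2 [ 0.4515  0.1229 -1.3316] deg -76.3 sc 0.01 alt 0.7 2928 3523 ztop med 0.0289
t 2.875
dq 0.0044
```

View pics/cw4.png

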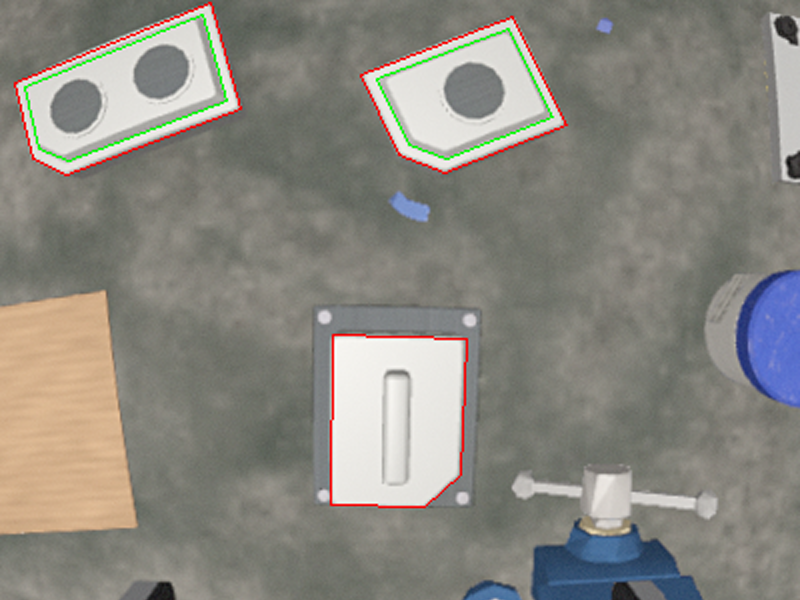

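```bash
sed -i 's/sd(hi,q)-.0005/sd(hi,q)/; s/-sd(lo,q)-.0005/-sd(lo,q)/' h.py
python3 look.py w6.png lS,.622,.252,S,.026
# go.py: correct tilt
python3 - <<'E'
s=open('go.py').read()
s=s.replace('''        rows.append(f"{claw} {v[0]:.2f} {v[1]:.2f} {v[2]:.2f} {-d/n:.3f} 0 0")''','''        rows.append(f"{claw} {v[0]:.2f} {v[1]:.2f} {v[2]:.2f} {-d/n:.3f} {w[1]/n:.3f} {w[2]/n:.3f}")''')
s=s.replace("    rows=[]\n","    rows=[]; c,s=np.cos(a),np.sin(a); w=R.from_matrix(T[:3,:3].T@np.array([[0,-s,c],[0,c,s],[-1,0,0]])).as_rotvec()\n")
open('go.py','w').write(s)
E
python3 go.py .6203 .2527 .10 -2.9 .4
```

```text
lS [ 0.6201  0.2522 -0.0525] deg -3.01 sc 0.02 alt 0.91 2739 2832 ztop med 0.0428
t 2.925
dq 0.005
at [0.6203 0.2514 0.2322] psi -1.87 tilt [    1.4     3.8 -1000. ] t 2.92 j6end~ -1.13 n 3
.4 4.41 0.04 -0.00 0.006 0.000 -0.001; .4 4.41 0.04 -0.00 0.006 0.000 -0.001; .4 4.41 0.04 -0.00 0.006 0.000 -0.001
--
```

```bash
python3 -m creep '.4 4.4 0.04 0 .006 0 -.001; .4 4.4 0.04 0 .006 0 -.001; .4 4.4 .04 0 .006 0 -.001; .4 0 0 0 0 0 0'; python3 go.py .6201 .2523 .0455 -2.9 .4
```

```text
time_s: 3.42
eef_pos: [0.6221, 0.253, 0.0989]
eef_rot: [0.709, 0.019, 0.705, -0.018]
wrist_force: [0.3, 0.8, 0.2]
opening: 0.397
at [0.6221 0.253  0.0989] psi -2.95 tilt [    5.      1.4 -1000. ] t 3.42 j6end~ -1.13 n 1
.4 5.34 -0.08 -0.20 -0.001 0.005 -0.002
--
```

```bash
python3 -m creep '.4 3 -.08 -.2 0 .005 -.002; .4 2.3 0 0 0 0 0; .4 0 0 0 0 0 0'; python3 go.py .6201 .2523 .0455 -2.9 .4
```

```text
time_s: 3.8
eef_pos: [0.6245, 0.2532, 0.0505]
eef_rot: [0.71, 0.019, 0.704, -0.018]
wrist_force: [-0.3, 0.5, 0.5]
opening: 0.402
at [0.6245 0.2532 0.0505] psi -2.93 tilt [    8.      1.4 -1000. ] t 3.8 j6end~ -1.13 n 1
.4 0.50 -0.11 -0.43 -0.001 0.008 -0.002
--
```

```bash
python3 -m creep '.4 .5 -.1 -.4 0 .008 -.002; .4 0 0 0 0 0 0; .4 0 0 0 0 0 0'; python3 go.py .6201 .2523 .0455 -2.9 .4
```

```text
time_s: 4.18
eef_pos: [0.6231, 0.253, 0.0496]
eef_rot: [0.709, 0.018, 0.705, -0.018]
wrist_force: [-0.9, -0.1, -0.9]
opening: 0.401
at [0.6231 0.253  0.0496] psi -2.93 tilt [    5.7     1.  -1000. ] t 4.17 j6end~ -1.13 n 1
.4 0.41 -0.09 -0.30 -0.000 0.006 -0.001
--
```

```bash
python3 -m creep '.4 .4 -.1 -.3 0 .006 -.001; .4 .2 0 -.1 0 .003 0; .4 0 0 0 0 0 0'; python3 go.py .6201 .2523 .0455 -2.9 .4
```

```text
time_s: 4.55
eef_pos: [0.6192, 0.2523, 0.044]
eef_rot: [0.706, 0.018, 0.708, -0.018]
wrist_force: [0.2, 0.1, 0.1]
opening: 0.397
at [0.6192 0.2523 0.044 ] psi -2.92 tilt [-2.9e+00  7.0e-01 -1.0e+03] t 4.55 j6end~ -1.13 n 1
.4 -0.15 0.01 0.09 -0.000 -0.003 -0.001
--
```

Good. Close on the rib.

```bash
python3 -m creep '0 -.1 0 0 0 0 0; 0 0 0 0 0 0 0; 0 0 0 0 0 0 0; 0 0 0 0 0 0 0; 0 0 0 0 0 0 0'; python3 go.py .6201 .2523 .12 -2.9 0
```

```text
time_s: 5.18
eef_pos: [0.6194, 0.2524, 0.0453]
eef_rot: [0.706, 0.018, 0.708, -0.018]
wrist_force: [-0.9, 0.4, -0.1]
opening: 0.123
at [0.6194 0.2524 0.0453] psi -2.92 tilt [-2.4e+00  8.0e-01 -1.0e+03] t 5.17 j6end~ -1.13 n 2
0 -3.73 -0.00 0.03 -0.000 -0.001 -0.000; 0 -3.73 -0.00 0.03 -0.000 -0.001 -0.000
--
```

```bash
python3 -m creep '0 -2 0 0 0 0 0; 0 -3.5 0 0 0 0 0; 0 -3.5 0 0 0 0 0; 0 0 0 0 0 0 0'; python3 go.py .621 .048 .13 1.5 0
```

```text
time_s: 5.68
eef_pos: [0.6198, 0.2521, 0.141]
eef_rot: [0.706, 0.018, 0.708, -0.018]
wrist_force: [-0.1, -0.1, -0.7]
opening: 0.119
at [0.6198 0.2521 0.141 ] psi -2.91 tilt [-1.9e+00  3.0e-01 -1.0e+03] t 5.67 j6end~ -1.52 n 4
0 0.28 -5.09 0.29 -0.019 -0.000 -0.000; 0 0.28 -5.10 0.19 -0.019 -0.000 -0.000; 0 0.28 -5.10 0.09 -0.019 -0.000 -0.000; 0 0.28 -5.10 -0.01 -0.019 -0.000 -0.000
--
```

Run:
```python
from h import *
for n in ("side","wrist"):
    p,d=ctrl.camera(n); cv2.imwrite(f"pics/{n}a.png",p)
```

```text
(no output)
```

View pics/wrista.png

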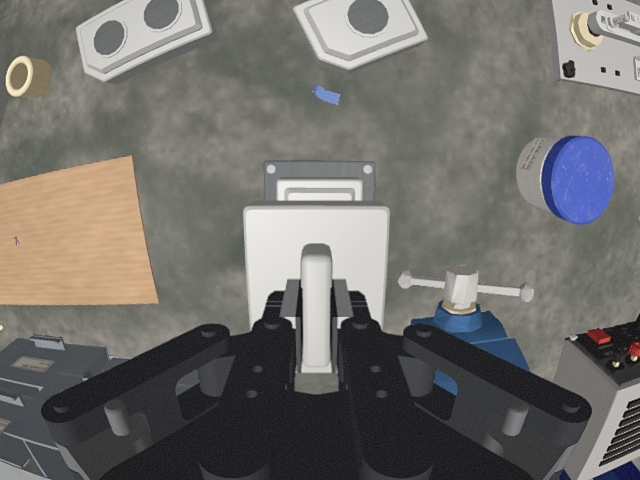

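```bash
python3 -m creep '0 0 -2.5 .2 -.019 0 0; 0 0 -5 .2 -.019 0 0; 0 .2 -5 .1 -.019 0 0; 0 .2 -5 0 -.019 0 0; 0 0 -2.5 0 0 0 0; 0 0 0 0 0 0 0'; python3 go.py .621 .048 .05 1.5 0;  python3 - <<'E'
from h import *
T=toolpose(); W,p=cloud("wrist"); hsv=cv2.cvtColor(p,cv2.COLOR_BGR2HSV)
m=cv2.inRange(hsv,(8,60,90),(18,190,255)); P=W[(m>0)&(abs(W[...,2]-.002)<.006)]; P=P[(abs(P[:,0]-.62)<.09)&(abs(P[:,1]+.008)<.14)]
r=cv2.minAreaRect((P[:,:2]*1000).astype(np.float32)); print(r); cv2.imwrite("pics/w7.png",p)
E
```

```text
time_s: 6.52
eef_pos: [0.6127, 0.0461, 0.1222]
eef_rot: [0.698, -0.011, 0.716, 0.01]
wrist_force: [-0.7, 1.4, -0.8]
opening: 0.122
at [0.6127 0.0461 0.1222] psi 1.69 tilt [ -26.1   -1.1 -999.7] t 6.53 j6end~ -1.52 n 2
0 3.61 0.08 0.42 0.002 -0.013 0.000; 0 3.61 0.08 0.42 0.002 -0.013 0.000
--
((630.1969604492188, -17.71869659423828), (151.23023986816406, 248.77951049804688), 1.9510220289230347)
```

View pics/w7.png

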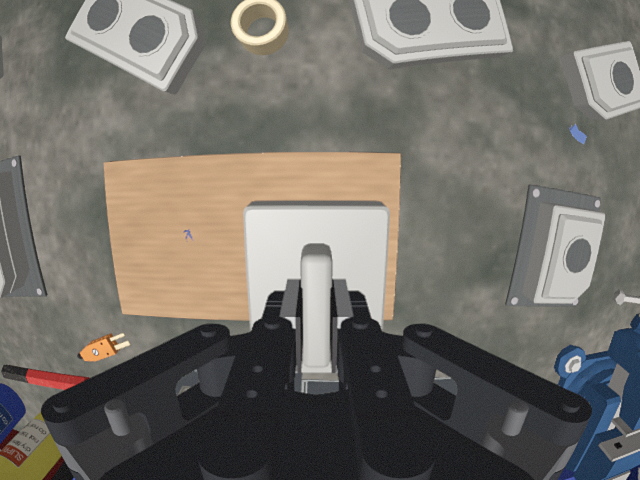

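```bash
python3 -m creep '0 0 0 0 0 -.013 0; 0 0 0 0 0 -.013 0; 0 0 0 0 0 0 0; 0 0 0 0 0 0 0'; python3 go.py .621 .048 .05 1.5 0;  python3 - <<'E'
from h import *
T=toolpose(); W,p=cloud("wrist"); hsv=cv2.cvtColor(p,cv2.COLOR_BGR2HSV)
m=cv2.inRange(hsv,(5,60,90),(22,190,255)); cs,_=cv2.findContours(m,cv2.RETR_EXTERNAL,cv2.CHAIN_APPROX_NONE); c=max(cs,key=cv2.contourArea)[:,0]
Q=W[c[:,1],c[:,0]]; Q=Q[abs(Q[:,2]-.002)<.008]
print([np.round(np.percentile(Q[:,k],[0,2,98,100]),3) for k in (0,1)], np.median(Q[:,2]))
for u,v in [(110,166),(396,158),(126,310),(388,316)]: print(W[v,u].round(3))
E
```

```text
time_s: 7.08
eef_pos: [0.6113, 0.0509, 0.1207]
eef_rot: [0.707, -0.012, 0.707, 0.013]
wrist_force: [0.3, 0.7, -0.8]
opening: 0.118
at [0.6113 0.0509 0.1207] psi 1.99 tilt [   -1.1     1.  -1000. ] t 7.08 j6end~ -1.52 n 2
0 3.54 -0.16 0.48 0.004 -0.001 -0.001; 0 3.54 -0.16 0.48 0.004 -0.001 -0.001
--
[array([0.551, 0.552, 0.688, 0.69 ]), array([-0.128, -0.126,  0.107,  0.108])] 0.00237038314432117
[ 0.564 -0.112  0.004]
[0.556 0.105 0.001]
[ 0.687 -0.112  0.003]
[0.68  0.109 0.001]
```

```bash
python3 -m creep '0 4 -.3 .5 0 0 0; 0 4 -.1 .4 0 0 0; 0 0 0 0 0 0 0; 0 0 0 0 0 0 0'; python3 go.py .6205 .046 .0225 1.5 0
```

```text
time_s: 7.62
eef_pos: [0.6232, 0.0476, 0.0423]
eef_rot: [0.708, -0.012, 0.705, 0.013]
wrist_force: [0.1, 0.1, 0.3]
opening: 0.122
at [0.6232 0.0476 0.0423] psi 2.04 tilt [ 4.2e+00  5.0e-01 -1.0e+03] t 7.62 j6end~ -1.52 n 1
0 1.98 -0.15 -0.28 0.009 0.004 -0.000
--
```

```bash
python3 -m creep '0 1.6 -.15 -.2 0 .004 0; 0 0.3 0 0 0 0 0; 0 0 0 0 0 0 0; 0 0 0 0 0 0 0'; python3 go.py .6205 .046 .0220 1.5 0
```

```text
time_s: 8.12
eef_pos: [0.6235, 0.0459, 0.026]
eef_rot: [0.709, -0.013, 0.705, 0.013]
wrist_force: [0.0, -0.7, -0.8]
opening: 0.118
at [0.6235 0.0459 0.026 ] psi 2.06 tilt [ 5.6e+00 -3.0e-01 -1.0e+03] t 8.12 j6end~ -1.52 n 1
0 0.40 0.02 -0.30 0.010 0.006 0.001
--
```

```bash
python3 -m creep '0 .45 0 0 0 .006 0; 0 .1 0 0 0 .002 0; 0 0 0 0 0 0 0'; python3 go.py .6205 .046 .0220 1.5 0
```

```text
time_s: 8.5
eef_pos: [0.624, 0.0458, 0.0213]
eef_rot: [0.706, -0.013, 0.708, 0.012]
wrist_force: [-0.5, -0.3, -1.0]
opening: 0.118
at [0.624  0.0458 0.0213] psi 2.06 tilt [-2.1e+00 -8.0e-01 -1.0e+03] t 8.5 j6end~ -1.52 n 1
0 -0.07 0.03 -0.35 0.010 -0.002 0.001
--
```

```bash
python3 -m creep '.3 .05 0 0 0 0 0; .4 0 0 0 0 0 0; .4 0 0 0 0 0 0; .4 -3 0 0 0 0 0; .4 -5 0 0 0 0 0; .8 -5 0 -1 0 0 0; 1 -5 0 -1 0 0 0; 1 0 0 0 0 0 0; 1 0 0 0 0 0 0'; python3 go.py .61 -.255 .23 6.5 1
```

```text
time_s: 9.62
eef_pos: [0.6033, 0.0452, 0.2046]
eef_rot: [0.706, -0.013, 0.708, 0.012]
wrist_force: [0.1, 0.3, -0.4]
opening: 0.999
at [0.6033 0.0452 0.2046] psi 2.05 tilt [-3.6e+00 -6.0e-01 -1.0e+03] t 9.62 j6end~ -2.08 n 6
1 -0.42 -5.00 -0.07 -0.013 -0.001 0.000; 1 -0.42 -5.00 -0.13 -0.013 -0.001 0.000; 1 -0.42 -5.00 -0.20 -0.013 -0.001 0.000; 1 -0.42 -5.00 -0.26 -0.013 -0.001 0.000; 1 -0.42 -4.99 -0.33 -0.013 -0.001 0.000; 1 -0.42 -4.99 -0.39 -0.013 -0.001 0.000
--
```

```bash
python3 look.py w8.png lS,.622,.046,S,.002; python3 -m creep '1 -.4 -3 0 -.013 0 0; 1 -.4 -5 0 -.013 0 0; 1 -.4 -5 -.1 -.013 0 0; 1 -.4 -5 -.2 -.013 0 0; 1 -.4 -5 -.3 -.013 0 0; 1 -.4 -5 -.3 -.013 0 0; 1 0 -2 0 0 0 0; 1 0 0 0 0 0 0; 1 0 0 0 0 0 0; 1 0 0 0 0 0 0';  python3 -m creep '1 0 0 0 0 0 0; 1 0 0 0 0 0 0'; python3 look.py w9.png lL,.62,-.258,L,.026 cS2,.45,-.298,S,0 cL1,.4545,-.1,L,0 lS,.62,.046,S,.002
```

```text
lS [0.6249 0.0441 0.0343] deg 1.96 sc 0.02 alt 1.06 2707 3369 ztop med 0.0187
t 9.675
dq 0.0153
time_s: 10.92
eef_pos: [0.6132, -0.2569, 0.2108]
eef_rot: [0.697, -0.038, 0.715, 0.048]
wrist_force: [0.7, -0.2, 0.1]
opening: 1.002
time_s: 11.18
eef_pos: [0.6136, -0.2546, 0.2112]
eef_rot: [0.697, -0.039, 0.714, 0.049]
wrist_force: [0.8, -1.0, 0.6]
opening: 1.0
lL [ 0.618  -0.2584  0.1097] deg 6.29 sc 0.0 alt 0.69 2757 3145 ztop med 0.0427
cS2 [ 0.449  -0.2981  1.8046] deg 103.4 sc 0.11 alt 1.07 2655 2763 ztop med 0.0287
cL1 [ 0.4572 -0.0954  1.0476] deg 60.02 sc 0.23 alt 1.28 2905 3739 ztop med 0.0288
lS [0.6249 0.0437 0.0314] deg 1.8 sc 0.39 alt 2.04 2658 2937 ztop med 0.0188
t 11.225
dq 0.008
```

View pics/w9.png

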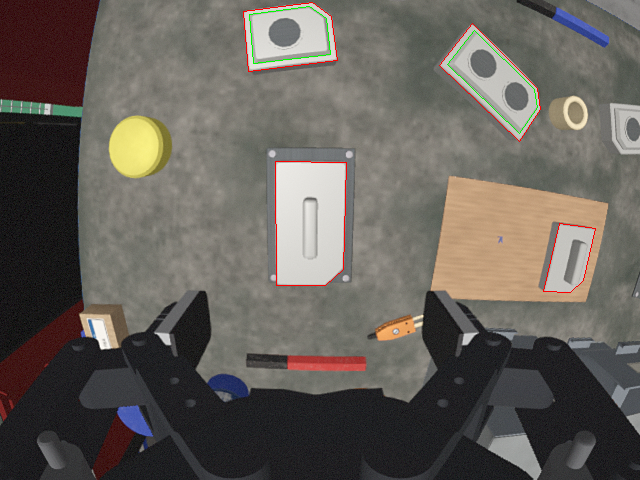

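```bash
python3 go.py .618 -.2582 .1 6.3 .4 + 3
```

```text
at [ 0.6137 -0.2546  0.2112] psi 7.11 tilt [ -25.6   12.4 -999.6] t 11.22 j6end~ -8.36 n 3
.4 3.71 -0.14 0.13 -2.090 -0.008 -0.005; .4 3.71 -0.04 -0.18 -2.090 -0.008 -0.005; .4 3.71 0.18 0.05 -2.090 -0.008 -0.005
--
```

```bash
python3 -m creep '.4 3.7 -.1 .1 .005 -.008 -.005; .4 3.7 -.1 .1 .005 -.008 -.005; .4 3.7 -.1 .1 .005 -.008 -.005; .4 0 0 0 0 0 0; .4 0 0 0 0 0 0'; python3 go.py .618 -.2582 .046 6.3 .4
```

```text
time_s: 11.85
eef_pos: [0.6177, -0.2568, 0.1018]
eef_rot: [0.708, -0.04, 0.704, 0.037]
wrist_force: [-0.3, 0.3, 1.1]
opening: 0.398
at [ 0.6177 -0.2568  0.1018] psi 6.3 tilt [    6.3    -3.7 -1000. ] t 11.85 j6end~ -2.08 n 1
.4 5.58 -0.15 0.01 -0.000 0.006 0.004
--
```

```bash
python3 -m creep '.4 3 -.15 0 0 .006 .004; .4 2.3 0 0 0 .004 0; .4 .3 0 0 0 .004 0; .4 0 0 0 0 0 0'; python3 go.py .618 -.2582 .045 6.3 .4
```

```text
time_s: 12.35
eef_pos: [0.6226, -0.2608, 0.0518]
eef_rot: [0.706, -0.042, 0.706, 0.036]
wrist_force: [0.6, -0.0, -0.2]
opening: 0.4
at [ 0.6226 -0.2608  0.0518] psi 6.33 tilt [ 5.0e-01 -7.2e+00 -1.0e+03] t 12.35 j6end~ -2.07 n 1
.4 0.68 0.31 -0.43 0.001 -0.000 0.007
--
```

```bash
python3 -m creep '.4 .4 .3 -.4 0 0 .007; .4 .3 0 0 0 0 0; .4 .1 0 0 0 0 0; .4 0 0 0 0 0 0'; python3 go.py .618 -.2582 .045 6.3 .4
```

```text
time_s: 12.85
eef_pos: [0.6192, -0.2588, 0.0458]
eef_rot: [0.707, -0.04, 0.705, 0.038]
wrist_force: [-0.3, 0.1, -0.2]
opening: 0.402
at [ 0.6192 -0.2588  0.0458] psi 6.33 tilt [    2.6    -1.5 -1000. ] t 12.85 j6end~ -2.08 n 1
.4 0.08 0.07 -0.11 0.001 0.002 0.002
--
```

```bash
python3 -m creep '0 .05 0 0 0 0 0; 0 0 0 0 0 0 0; 0 0 0 0 0 0 0; 0 0 0 0 0 0 0; 0 0 0 0 0 0 0; 0 -2 0 0 0 0 0; 0 -3.5 0 0 0 0 0; 0 -3.5 0 0 0 0 0; 0 0 0 0 0 0 0'; python3 go.py .6215 -.064 .12 1.5 0
```

```text
time_s: 13.98
eef_pos: [0.6194, -0.2593, 0.1413]
eef_rot: [0.707, -0.04, 0.705, 0.038]
wrist_force: [0.4, -1.0, -1.5]
opening: 0.123
at [ 0.6194 -0.2593  0.1413] psi 6.33 tilt [    4.     -2.9 -1000. ] t 13.97 j6end~ -1.7 n 4
0 0.53 4.85 0.59 0.021 0.001 0.001; 0 0.53 4.86 0.49 0.021 0.001 0.001; 0 0.53 4.87 0.39 0.021 0.001 0.001; 0 0.53 4.88 0.28 0.021 0.001 0.001
--
```

```bash
python3 -m creep '0 0 3 .5 .021 0 0; 0 0 4.5 .5 .021 0 0; 0 .3 4.5 .4 .021 0 0; 0 .3 4.5 .3 .021 0 0; 0 .5 2.5 0 0 0 0; 0 0 0 0 0 0 0; 0 0 0 0 0 0 0'; python3 go.py .6215 -.064 .05 1.5 0
```

```text
time_s: 14.85
eef_pos: [0.6211, -0.0647, 0.1265]
eef_rot: [0.707, -0.009, 0.707, 0.006]
wrist_force: [0.2, -1.0, -1.1]
opening: 0.123
at [ 0.6211 -0.0647  0.1265] psi 1.19 tilt [ 5.0e-01 -3.5e+00 -1.0e+03] t 14.85 j6end~ -1.7 n 2
0 3.82 0.04 0.02 -0.003 0.000 0.002; 0 3.82 0.04 0.02 -0.003 0.000 0.002
--
```

```bash
python3 -m creep '0 4 0 0 0 0 .002; 0 4 0 0 0 0 .002; 0 1 0 0 0 0 0; 0 0 0 0 0 0 0; 0 0 0 0 0 0 0'; python3 go.py .6215 -.064 .022 1.5 0
python3 - <<'E'
from h import *
p,d=ctrl.camera("wrist"); cv2.imwrite("pics/w10.png",p)
E
```

```text
time_s: 15.48
eef_pos: [0.6242, -0.0712, 0.038]
eef_rot: [0.709, -0.006, 0.705, 0.005]
wrist_force: [-0.5, -0.7, -0.4]
opening: 0.118
at [ 0.6242 -0.0712  0.038 ] psi 0.88 tilt [    6.6    -2.5 -1000. ] t 15.47 j6end~ -1.7 n 1
0 1.60 0.72 -0.26 -0.011 0.007 0.003
--
```

View pics/w10.png

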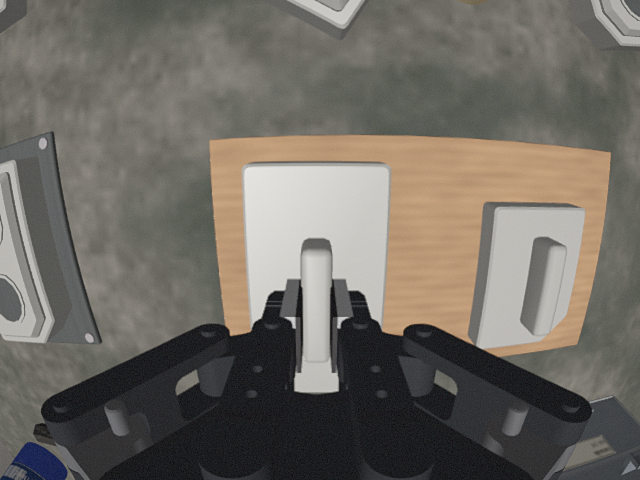

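Long lid held well, sitting over the left part of the sheet (edges at columns 245–390, sheet from 210). Set it down.

```bash
python3 -m creep '0 .9 .7 -.25 -.01 .006 .003; 0 .5 0 0 0 .002 0; 0 .2 0 0 0 0 0; 0 0 0 0 0 0 0'; python3 go.py .6215 -.064 .022 1.5 0
```

```text
time_s: 16.02
eef_pos: [0.6233, -0.0638, 0.0236]
eef_rot: [0.708, -0.01, 0.706, 0.009]
wrist_force: [-0.0, -0.6, -1.4]
opening: 0.121
at [ 0.6233 -0.0638  0.0236] psi 1.54 tilt [ 2.2e+00 -8.0e-01 -1.0e+03] t 16.02 j6end~ -1.7 n 1
0 0.16 -0.01 -0.18 0.001 0.002 0.001
--
```

```bash
python3 -m creep '0 .2 0 0 0 0 0; .3 0 0 0 0 0 0; .4 0 0 0 0 0 0; .4 0 0 0 0 0 0; .4 -3 0 0 0 0 0; .5 -5 0 0 0 0 0; 1 -5 -1 -1 0 0 0; 1 -5 -2 -1 0 0 0; 1 0 0 0 0 0 0; 1 0 0 0 0 0 0'; python3 go.py .5 -.16 .23 30 1 +
```

```text
time_s: 17.27
eef_pos: [0.6031, -0.0951, 0.207]
eef_rot: [0.708, -0.01, 0.706, 0.009]
wrist_force: [-0.5, 0.3, -0.8]
opening: 0.996
at [ 0.6031 -0.0951  0.207 ] psi 1.54 tilt [    2.3    -1.3 -1000. ] t 17.27 j6end~ -2.4 n 3
1 -0.77 -2.07 -3.49 -0.166 0.001 0.000; 1 -0.77 -1.47 -3.79 -0.166 0.001 0.000; 1 -0.77 -0.82 -3.98 -0.166 0.001 0.000
--
```

```bash
python3 -m creep '1 -.8 -2 -2 -.1 0 0; 1 -.8 -1.5 -3.8 -.16 0 0; 1 -.8 -.8 -4 -.16 0 0; 1 0 -.5 -1.5 -.06 0 0; 1 0 0 0 0 0 0; 1 0 0 0 0 0 0; 1 0 0 0 0 0 0'; python3 look.py w11.png bL,.618,-.2584,L,.004 lL,.6215,-.064,L,.002 cL1,.4572,-.0954,L,0 cS2,.449,-.298,S,0 lS,.625,.044,S,.002; python3 go.py .457 -.0955 .1 60 1
```

```text
time_s: 18.15
eef_pos: [0.496, -0.1627, 0.2219]
eef_rot: [0.68, -0.18, 0.686, 0.186]
wrist_force: [0.6, 0.4, 0.6]
opening: 1.001
bL [ 0.6177 -0.2584  0.1079] deg 6.18 sc 0.11 alt 1.1 2512 3301 ztop med 0.0328
lL [ 0.6219 -0.0658  0.021 ] deg 1.2 sc 0.13 alt 1.39 2367 3042 ztop med 0.0187
cL1 [ 0.4569 -0.0954  1.0471] deg 59.99 sc 0.04 alt 0.76 3346 3050 ztop med 0.0288
cS2 [ 0.449  -0.2981  1.8048] deg 103.41 sc 0.06 alt 1.32 2500 3168 ztop med 0.0288
lS [0.6145 0.0533 1.6103] deg 92.26 sc 0.31 alt 2.17 1465 1089 ztop med 0.0188
t 18.2
dq 0.0085
at [ 0.496  -0.1627  0.2219] psi 30.03 tilt [ -10.7    6.7 -999.9] t 18.2 j6end~ -2.82 n 3
1 4.06 2.59 -0.00 -0.174 -0.002 -0.004; 1 4.06 2.55 0.44 -0.174 -0.002 -0.004; 1 4.06 2.43 0.88 -0.174 -0.002 -0.004
--
```

View pics/w11.png

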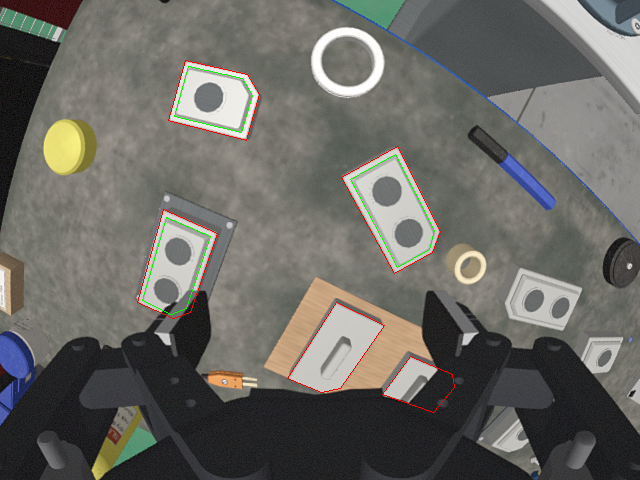

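```bash
python3 -m creep '1 3 2.6 0 -.174 -.002 -.004; 1 4 2.5 .4 -.174 -.002 -.004; 1 4 2.4 .9 -.174 -.002 -.004; 1 0 0 0 0 0 0; 1 0 0 0 0 0 0; 1 0 0 0 0 0 0'; python3 look.py w12.png cL1,.457,-.0954,L,0; python3 go.py .457 -.0955 .05 60 1
```

```text
time_s: 18.95
eef_pos: [0.4608, -0.0952, 0.1131]
eef_rot: [0.613, -0.358, 0.608, 0.355]
wrist_force: [0.2, -0.2, -0.7]
opening: 0.999
cL1 [ 0.457  -0.0955  1.0443] deg 59.83 sc 0.01 alt 0.65 3562 3574 ztop med 0.0288
t 19.0
dq 0.0107
at [ 0.4612 -0.0955  0.1134] psi 60.55 tilt [   9.9   -1.7 -999.9] t 19.0 j6end~ -2.83 n 2
1 3.17 0.18 -0.10 0.005 0.002 0.005; 1 3.17 0.18 -0.11 0.005 0.002 0.005
--
```

```bash
python3 -m creep '1 4 .3 -.1 .005 .004 .008; 1 3.5 .1 -.1 .005 0 0; 1 1 0 0 0 0 0; 1 0 0 0 0 0 0; 1 0 0 0 0 0 0'; python3 go.py .457 -.0955 0 60 1
```

```text
time_s: 19.62
eef_pos: [0.465, -0.1007, 0.0334]
eef_rot: [0.616, -0.356, 0.611, 0.347]
wrist_force: [-0.2, 0.4, 0.1]
opening: 1.004
at [ 0.465  -0.1007  0.0334] psi 59.62 tilt [  14.1   -8.  -999.9] t 19.62 j6end~ -2.82 n 1
1 3.34 0.96 0.05 -0.007 0.000 0.016
--
```

```bash
python3 -m creep '1 .5 1 0 0 0 .016; 1 0 0 0 0 0 0; 1 0 0 0 0 0 0'; python3 go.py .457 -.0955 0 60 1
```

```text
time_s: 20.0
eef_pos: [0.4574, -0.096, 0.0301]
eef_rot: [0.614, -0.352, 0.613, 0.351]
wrist_force: [-0.2, -0.2, 0.0]
opening: 0.998
at [ 0.4574 -0.096   0.0301] psi 59.63 tilt [    2.9    -1.1 -1000. ] t 20.0 j6end~ -2.82 n 1
1 3.01 0.06 0.03 -0.006 0.000 0.003
--
```

```bash
python3 -m creep '1 1.2 .1 0 0 0 .003; 1 1 .2 0 0 0 .003; 1 .6 .1 0 0 0 .002; 1 .3 0 0 0 0 0; 1 0 0 0 0 0 0; 1 0 0 0 0 0 0'; python3 go.py .457 -.0955 0 60 1
```

```text
time_s: 20.75
eef_pos: [0.4534, -0.0937, -0.0036]
eef_rot: [0.612, -0.349, 0.615, 0.354]
wrist_force: [-0.5, -0.1, -0.5]
opening: 1.0
at [ 0.4534 -0.0937 -0.0036] psi 59.63 tilt [   -5.5     3.7 -1000. ] t 20.75 j6end~ -2.82 n 1
1 -0.36 -0.41 0.03 -0.006 0.000 -0.007
--
```

```bash
python3 -m creep '1 -.3 -.4 0 0 0 -.007; 1 0 0 0 0 0 0; 1 0 0 0 0 0 0'; python3 go.py .457 -.0955 0 60 1
```

```text
time_s: 21.12
eef_pos: [0.4578, -0.0962, 0.0003]
eef_rot: [0.614, -0.352, 0.613, 0.351]
wrist_force: [0.1, 0.4, -0.0]
opening: 1.001
at [ 4.578e-01 -9.620e-02  3.000e-04] psi 59.63 tilt [ 2.5e+00 -8.0e-01 -1.0e+03] t 21.12 j6end~ -2.82 n 1
1 0.03 0.10 0.02 -0.006 0.001 0.003
--
```

```bash
python3 -m creep '.5 0 .05 0 0 0 .002; .3 0 0 0 0 0 0; 0 0 0 0 0 0 0; 0 0 0 0 0 0 0; 0 0 0 0 0 0 0; 0 0 0 0 0 0 0';  python3 go.py .457 -.0955 .1 60 0
```

```text
time_s: 21.88
eef_pos: [0.4575, -0.096, 0.0008]
eef_rot: [0.614, -0.352, 0.613, 0.351]
wrist_force: [-0.5, 0.2, 1.0]
opening: 0.689
at [ 0.4575 -0.096   0.0008] psi 59.63 tilt [ 9.e-01  1.e-01 -1.e+03] t 21.88 j6end~ -2.82 n 2
0 -4.96 0.03 0.01 -0.003 0.000 0.000; 0 -4.96 0.03 0.01 -0.003 0.000 0.000
--
```

```bash
python3 -m creep '0 -2 0 0 0 0 0; 0 -4 0 0 0 0 0; 0 -4 0 0 0 0 0; 0 -2 0 0 0 0 0; 0 0 0 0 0 0 0';  python3 go.py .6177 -.2584 .12 6.2 0
python3 - <<'E'
from h import *
p,d=ctrl.camera("wrist"); cv2.imwrite("pics/w13.png",p)
E
```

```text
time_s: 22.5
eef_pos: [0.4554, -0.0951, 0.122]
eef_rot: [0.613, -0.35, 0.614, 0.353]
wrist_force: [-0.3, -0.1, -2.6]
opening: 0.684
at [ 0.4554 -0.0951  0.122 ] psi 59.63 tilt [   -3.7     2.4 -1000. ] t 22.5 j6end~ -2.08 n 6
0 0.03 -3.71 -0.98 0.155 0.000 -0.001; 0 0.03 -3.82 -0.39 0.155 0.000 -0.001; 0 0.03 -3.83 0.20 0.155 0.000 -0.001; 0 0.03 -3.75 0.79 0.155 0.000 -0.001; 0 0.03 -3.59 1.36 0.155 0.000 -0.001; 0 0.03 -3.33 1.90 0.155 0.000 -0.001
--
```

View pics/w13.png

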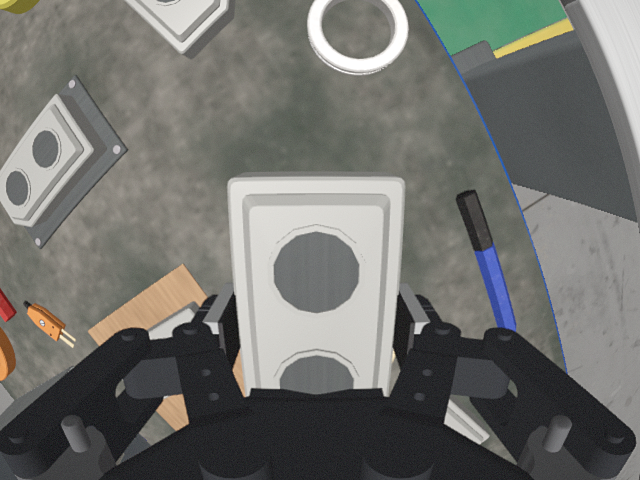

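```bash
cat > held.py <<'E'
from h import *
import sys
# held part: rear edge in tool frame. arg: depth along tool x of body top (m): lower = toward tcp
T=toolpose(); W,p=cloud("wrist"); M=np.linalg.inv(T); P=W@M[:3,:3].T+M[:3,3]
ok=np.isfinite(P[...,0])&(P[...,0]>-.045)&(P[...,0]<.0)&(abs(P[...,1])<.022)&(P[...,2]<-.02)&(P[...,2]>-.08)
Q=P[ok]; b=np.round(Q[:,1]/.004).astype(int)
e=[(k*4,Q[b==k][:,2].min()*1e3) for k in range(-5,6) if (b==k).sum()>5]
k=np.array(e); s=np.polyfit(k[:,0],k[:,1],1)
print("rear edge tool z mm at y=0:",round(s[1],2),"slope deg",round(np.degrees(np.arctan(s[0])),2),"top x mm",np.round(np.percentile(Q[:,0],[5,50,95])*1e3,1))
E
python3 held.py
python3 -m creep '0 0 -2 -1 .1 0 0; 0 0 -3.8 -.6 .155 0 0; 0 0 -3.8 0 .155 0 0; 0 0 -3.8 .5 .155 0 0; 0 0 -3.7 1.1 .155 0 0; 0 0 -3.4 1.6 .155 0 0; 0 0 -1.5 1 .05 0 0; 0 0 0 0 0 0 0; 0 0 0 0 0 0 0; 0 0 0 0 0 0 0'; python3 go.py .6177 -.2584 .08 6.2 0;python3 held.py
```

```text
rear edge tool z mm at y=0: -54.8 slope deg -0.25 top x mm [-29.2 -27.8 -20.6]
time_s: 23.85
eef_pos: [0.6031, -0.2631, 0.0939]
eef_rot: [0.694, -0.023, 0.718, 0.039]
wrist_force: [-1.1, 0.5, -0.8]
opening: 0.686
at [ 0.6031 -0.2631  0.0939] psi 5.02 tilt [ -34.7   21.8 -999.2] t 23.85 j6end~ -2.07 n 1
0 1.39 0.34 1.50 -0.021 -0.033 -0.025
--
rear edge tool z mm at y=0: -53.65 slope deg -0.16 top x mm [-29.2 -27.7 -20.6]
```

```bash
python3 -m creep '0 0 .2 .7 -.02 -.016 -.012; 0 0 .2 .7 0 -.016 -.012; 0 0 0 0 0 0 0; 0 0 0 0 0 0 0'; python3 go.py .6177 -.2584 .06 6.2 0;python3 held.py
```

```text
time_s: 24.4
eef_pos: [0.6178, -0.2561, 0.0948]
eef_rot: [0.707, -0.039, 0.705, 0.039]
wrist_force: [1.0, -0.7, -1.6]
opening: 0.687
at [ 0.6178 -0.2561  0.0948] psi 6.34 tilt [ 3.3e+00 -8.0e-01 -1.0e+03] t 24.4 j6end~ -2.08 n 1
0 3.48 -0.23 -0.03 0.002 0.003 0.001
--
rear edge tool z mm at y=0: -53.67 slope deg -0.17 top x mm [-29.2 -27.7 -20.6]
```

```bash
python3 -m creep '0 1.5 -.2 0 0 .003 0; 0 1.5 -.1 -.1 0 .003 0; 0 0 0 0 0 0 0; 0 0 0 0 0 0 0'; python3 go.py .6172 -.2584 .034 6.2 0
```

```text
time_s: 24.95
eef_pos: [0.6162, -0.2596, 0.0613]
eef_rot: [0.704, -0.039, 0.708, 0.039]
wrist_force: [-0.5, -0.2, -2.2]
opening: 0.687
at [ 0.6162 -0.2596  0.0613] psi 6.29 tilt [-5.e+00 -3.e-01 -1.e+03] t 24.95 j6end~ -2.07 n 1
0 2.73 0.11 0.11 0.002 -0.005 -0.000
--
```

```bash
python3 -m creep '0 1.2 .1 .1 0 -.005 0; 0 1 0 0 0 0 0; 0 0 0 0 0 0 0; 0 0 0 0 0 0 0'; python3 go.py .6172 -.2584 .034 6.2 0
```

```text
time_s: 25.45
eef_pos: [0.6172, -0.2584, 0.0379]
eef_rot: [0.706, -0.039, 0.706, 0.039]
wrist_force: [0.4, 0.4, -0.8]
opening: 0.688
at [ 0.6172 -0.2584  0.0379] psi 6.29 tilt [ 6.e-01  1.e-01 -1.e+03] t 25.45 j6end~ -2.08 n 1
0 0.39 0.00 -0.00 0.002 0.001 -0.000
--
```

Perfectly aligned; underside at 0.037 (deck top 0.032). Lower.

```bash
python3 -m creep '0 .5 0 0 0 0 0; 0 .3 0 0 0 0 0; 0 0 0 0 0 0 0'; python3 go.py .6172 -.2584 .027 6.2 0
```

```text
time_s: 25.82
eef_pos: [0.6176, -0.2586, 0.03]
eef_rot: [0.707, -0.039, 0.706, 0.039]
wrist_force: [0.7, -0.4, -2.1]
opening: 0.687
at [ 0.6176 -0.2586  0.03  ] psi 6.29 tilt [ 1.5e+00 -5.0e-01 -1.0e+03] t 25.82 j6end~ -2.08 n 1
0 0.30 0.03 -0.04 0.002 0.001 0.001
--
```

```bash
python3 -m creep '0 .25 0 0 0 .001 0; 0 .15 0 0 0 0 0; 0 0 0 0 0 0 0; 0 0 0 0 0 0 0'; python3 go.py .6172 -.2584 .027 6.2 0
```

```text
time_s: 26.32
eef_pos: [0.6178, -0.2584, 0.0269]
eef_rot: [0.706, -0.039, 0.706, 0.039]
wrist_force: [-0.9, 0.8, 1.2]
opening: 0.683
at [ 0.6178 -0.2584  0.0269] psi 6.31 tilt [ 5.e-01 -2.e-01 -1.e+03] t 26.32 j6end~ -2.08 n 1
0 -0.01 0.00 -0.06 0.002 0.000 0.000
--
```

```bash
python3 -m creep '1 0.1 0 0 0 0 0; 1 0 0 0 0 0 0; 1 0 0 0 0 0 0; 1 -2 0 0 0 0 0; 1 -4 0 0 0 0 0; 1 -5 0 -.5 0 0 0; 1 -5 0 -1 0 0 0; 1 -3 0 -1 0 0 0; 1 0 0 0 0 0 0; 1 0 0 0 0 0 0'; python3 look.py w14.png aL,.6175,-.2584,L,.026 cS2,.449,-.2981,S,0;  python3 - <<'E'
from h import *
W,p=cloud("wrist")
g=W[np.isfinite(W[...,2])]
c,s=np.cos(.1083),np.sin(.1083); d=g[:,:2]-[.6177,-.2584]; X=d@[c,s];Y=d@[-s,c]
for x in (-.052,-.03,0,.03,.05):
    for y in (-.0275,.0275):
        z=g[(abs(X-x)<.003)&(abs(Y-y)<.0015),2]; print(x,y,len(z),np.round(np.median(z),4) if len(z) else None)
E
```

```text
time_s: 27.58
eef_pos: [0.5936, -0.2621, 0.23]
eef_rot: [0.709, -0.041, 0.703, 0.037]
wrist_force: [0.9, 0.2, -0.8]
opening: 0.999
aL [ 0.6195 -0.2598  0.1167] deg 6.68 sc 0.03 alt 0.73 3747 2735 ztop med 0.0548
cS2 [ 0.4492 -0.2981  1.8059] deg 103.47 sc 0.11 alt 1.0 2526 3149 ztop med 0.0288
t 27.625
dq 0.0167
-0.052 -0.0275 36 0.0449
-0.052 0.0275 27 0.0274
-0.03 -0.0275 23 0.0492
-0.03 0.0275 20 0.0483
0 -0.0275 20 0.0489
0 0.0275 17 0.0484
0.03 -0.0275 19 0.0489
0.03 0.0275 13 0.0488
0.05 -0.0275 17 0.0484
0.05 0.0275 0 None
```

View pics/w14.png

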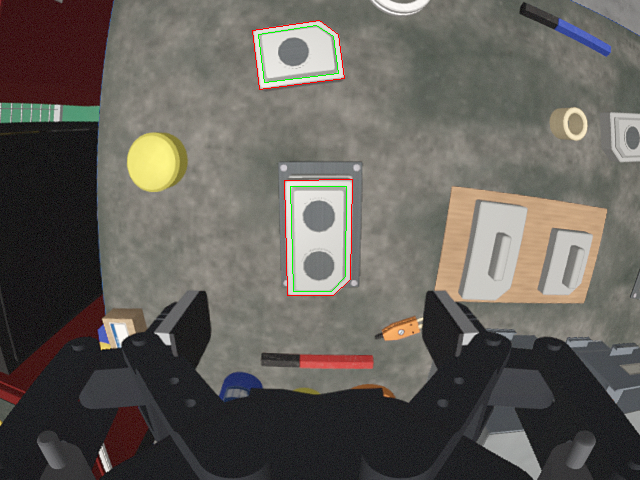

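```bash
python3 go.py .449 -.298 .13 -76.5 1 -
```

```text
at [ 0.5936 -0.262   0.2293] psi 6.31 tilt [    7.    -5. -1000.] t 27.68 j6end~ -0.82 n 9
1 1.10 -0.22 -1.64 0.161 0.001 0.001; 1 1.10 -0.48 -1.58 0.161 0.001 0.001; 1 1.10 -0.73 -1.49 0.161 0.001 0.001; 1 1.10 -0.96 -1.35 0.161 0.001 0.001; 1 1.10 -1.16 -1.18 0.161 0.001 0.001; 1 1.10 -1.33 -0.98 0.161 0.001 0.001; 1 1.10 -1.47 -0.75 0.161 0.001 0.001; 1 1.10 -1.58 -0.51 0.161 0.001 0.001; 1 1.10 -1.64 -0.25 0.161 0.001 0.001
--
```

```bash
python3 -m creep '1 1.1 -.2 -1.6 .16 0 0; 1 1.1 -.5 -1.6 .16 0 0; 1 1.1 -.7 -1.5 .16 0 0; 1 1.1 -1 -1.3 .16 0 0; 1 1.1 -1.2 -1.2 .16 0 0; 1 1.1 -1.3 -1 .16 0 0; 1 1.1 -1.5 -.7 .16 0 0; 1 1.1 -1.6 -.5 .16 0 0; 1 1.1 -1.6 -.2 .16 0 0; 1 0 0 0 0 0 0'; python3 -m creep '1 0 0 0 0 0 0; 1 0 0 0 0 0 0;1 0 0 0 0 0 0'; python3 look.py w15.png cS2,.449,-.2981,S,0; python3 go.py .449 -.298 .05 -76.6 1
```

```text
time_s: 28.92
eef_pos: [0.4391, -0.29, 0.1095]
eef_rot: [0.539, 0.449, 0.554, -0.447]
wrist_force: [0.8, -0.1, 0.1]
opening: 1.001
time_s: 29.3
eef_pos: [0.4407, -0.2898, 0.1097]
eef_rot: [0.541, 0.447, 0.556, -0.445]
wrist_force: [0.0, -0.5, -0.0]
opening: 1.002
cS2 [ 0.4491 -0.2978  1.8018] deg 103.23 sc 0.03 alt 1.27 3461 3991 ztop med 0.0288
t 29.35
dq 0.0058
at [ 0.4407 -0.2898  0.1097] psi -78.31 tilt [ -14.5   15.6 -999.8] t 29.35 j6end~ -0.82 n 2
1 2.98 0.32 0.49 -0.015 -0.009 0.006; 1 2.98 0.32 0.49 -0.015 -0.009 0.006
--
```

View pics/w15.png

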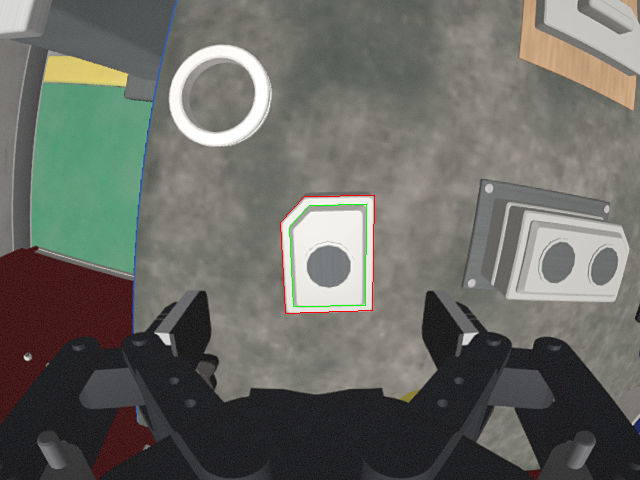

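```bash
python3 -m creep '1 3 .3 .5 -.015 -.009 .006; 1 3 .3 .5 -.015 -.009 .006; 1 0 0 0 0 0 0; 1 0 0 0 0 0 0'; python3 go.py .4491 -.298 .02 -76.7 1
```

```text
time_s: 29.85
eef_pos: [0.4506, -0.299, 0.0511]
eef_rot: [0.558, 0.437, 0.554, -0.437]
wrist_force: [0.3, 0.6, 0.3]
opening: 0.996
at [ 0.4506 -0.299   0.0511] psi -76.39 tilt [    5.     -3.3 -1000. ] t 29.85 j6end~ -0.82 n 1
1 3.11 -0.12 -0.14 0.005 0.004 -0.004
--
```

```bash
python3 -m creep '1 2 -.2 -.1 .005 .004 -.004; 1 1.5 -.1 -.1 0 .002 -.002; 1 0 0 0 0 0 0; 1 0 0 0 0 0 0'; python3 go.py .4491 -.298 0 -76.7 1
```

```text
time_s: 30.35
eef_pos: [0.4479, -0.2985, 0.0156]
eef_rot: [0.554, 0.438, 0.555, -0.439]
wrist_force: [-0.2, 0.3, 0.2]
opening: 1.005
at [ 0.4479 -0.2985  0.0156] psi -76.69 tilt [-1.e+00 -4.e-01 -1.e+03] t 30.35 j6end~ -0.82 n 1
1 1.56 0.13 -0.02 0.000 0.000 0.001
--
```

```bash
python3 -m creep '1 1 .1 0 0 0 0; 1 .5 0 0 0 0 0; 1 .1 0 0 0 0 0; 1 0 0 0 0 0 0'; python3 go.py .4491 -.298 0 -76.7 1
```

```text
time_s: 30.85
eef_pos: [0.4493, -0.2986, -0.001]
eef_rot: [0.555, 0.438, 0.554, -0.439]
wrist_force: [-0.0, 0.6, -0.3]
opening: 1.002
at [ 0.4493 -0.2986 -0.001 ] psi -76.69 tilt [-2.0e-01 -1.1e+00 -1.0e+03] t 30.85 j6end~ -0.82 n 1
1 -0.10 -0.00 -0.06 0.000 0.001 0.000
--
```

```bash
python3 -m creep '.5 -.1 0 0 0 0 0; .3 0 0 0 0 0 0; 0 0 0 0 0 0 0; 0 0 0 0 0 0 0; 0 0 0 0 0 0 0; 0 0 0 0 0 0 0';  python3 go.py .449 -.298 .13 -76.7 0;python3 held.py; python3 -m creep '0 -2 0 0 0 0 0; 0 -4 0 0 0 0 0; 0 -4 0 0 0 0 0; 0 -3 0 0 0 0 0; 0 0 0 0 0 0 0;0 0 0 0 0 0 0'; python3 held.py; python3 go.py .45 0 .16 -130 0 -
```

```text
time_s: 31.6
eef_pos: [0.4496, -0.2989, 0.0008]
eef_rot: [0.555, 0.438, 0.554, -0.439]
wrist_force: [0.1, -0.2, 0.4]
opening: 0.684
at [ 0.4496 -0.2989  0.0008] psi -76.69 tilt [ 4.0e-01 -1.8e+00 -1.0e+03] t 31.6 j6end~ -0.82 n 3
0 -4.31 -0.01 -0.03 0.000 0.001 -0.000; 0 -4.31 -0.01 -0.03 0.000 0.001 -0.000; 0 -4.31 -0.01 -0.03 0.000 0.001 -0.000
--
rear edge tool z mm at y=0: -79.84 slope deg 0.2 top x mm [-28.6 -21.4  -0.1]
time_s: 32.4
eef_pos: [0.448, -0.2972, 0.1318]
eef_rot: [0.553, 0.439, 0.556, -0.439]
wrist_force: [-0.1, 0.6, -2.4]
opening: 0.691
rear edge tool z mm at y=0: -40.92 slope deg -3.03 top x mm [-28.8 -26.7 -11.9]
at [ 0.4481 -0.2973  0.1317] psi -76.7 tilt [   -3.      1.8 -1000. ] t 32.45 j6end~ 0.7 n 6
0 -0.47 1.17 -4.82 0.155 -0.000 0.000; 0 -0.47 0.41 -4.94 0.155 -0.000 0.000; 0 -0.47 -0.35 -4.94 0.155 -0.000 0.000; 0 -0.47 -1.11 -4.83 0.155 -0.000 0.000; 0 -0.47 -1.85 -4.60 0.155 -0.000 0.000; 0 -0.47 -2.53 -4.26 0.155 -0.000 0.000
--
```

```bash
python3 -m creep '0 -.5 .6 -2.5 .1 0 0; 0 -.5 .6 -4.8 .155 0 0; 0 -.5 0 -4.9 .155 0 0; 0 -.5 -.6 -4.9 .155 0 0; 0 -.4 -1.4 -4.8 .155 0 0; 0 -.3 -2.1 -4.5 .155 0 0'; python3 go.py .615 .25 .15 177.1 0 -
```

```text
time_s: 33.2
eef_pos: [0.4556, -0.0189, 0.151]
eef_rot: [-0.299, -0.634, -0.311, 0.641]
wrist_force: [0.1, -0.4, -1.1]
opening: 0.687
at [ 0.4556 -0.0189  0.151 ] psi -128.89 tilt [ -15.9   10.  -999.8] t 33.2 j6end~ 2.01 n 6
0 0.02 -0.75 -5.16 0.157 0.000 0.003; 0 0.02 -1.54 -4.98 0.157 0.000 0.003; 0 0.02 -2.30 -4.67 0.157 0.000 0.003; 0 0.02 -3.01 -4.25 0.157 0.000 0.003; 0 0.02 -3.64 -3.73 0.157 0.000 0.003; 0 0.02 -4.17 -3.12 0.157 0.000 0.003
--
```

```bash
python3 -m creep '0 0 -.8 -5 .15 0 .003; 0 0 -1.5 -4.9 .15 0 .003; 0 -.2 -2.3 -4.5 .15 0 .003; 0 -.2 -3 -4 .15 0 .003; 0 -.2 -3.5 -3.5 .15 0 .003; 0 0 -3 -2 .12 0 .003; 0 0 0 0 0 0 0; 0 0 0 0 0 0 0; 0 0 0 0 0 0 0'; python3 go.py .61 .25 .15 177.1 0; python3 held.py; python3 look.py w16.png bS,.62,.2525,S,.004
```

```text
time_s: 34.33
eef_pos: [0.5913, 0.2425, 0.139]
eef_rot: [-0.002, -0.696, 0.004, 0.718]
wrist_force: [-0.6, 0.1, -1.1]
opening: 0.689
at [0.5913 0.2425 0.139 ] psi 179.82 tilt [ -32.    -9.4 -999.4] t 34.33 j6end~ 2.01 n 1
0 -1.10 -0.75 -1.87 0.047 0.032 -0.010
--
rear edge tool z mm at y=0: -42.19 slope deg -4.65 top x mm [-28.7 -26.9 -12. ]
bS [ 0.6203  0.2523 -0.0538] deg -3.08 sc 0.01 alt 0.41 3070 2747 ztop med 0.0327
t 34.425
dq 0.008
```

View pics/w16.png

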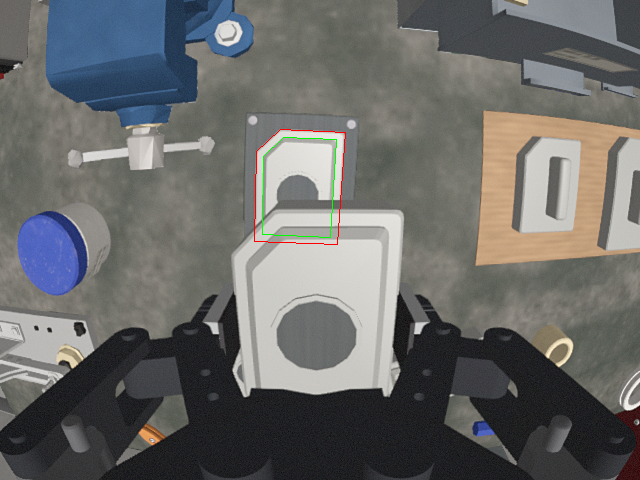

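```bash
sed -i 's/&(abs(P\[...,1\])<.022)/\&(P[...,1]>ylo)\&(P[...,1]<yhi)/; s/^T=toolpose/ylo,yhi=(float(v) for v in (sys.argv[1:3] or (-.022,.022)))\nT=toolpose/; s/range(-5,6)/range(-8,9)/' held.py
python3 -m creep '0 0 -.5 -1.4 .025 .016 -.005; 0 0 -.4 -1.4 .025 .016 -.005; 0 0 0 0 0 0 0; 0 0 0 0 0 0 0'; python3 go.py .6203 .2523 .09 177 0; python3 held.py -.009 .022
```

```text
time_s: 34.92
eef_pos: [0.6227, 0.2502, 0.1397]
eef_rot: [-0.021, 0.709, -0.021, -0.705]
wrist_force: [-0.2, 0.2, -1.2]
opening: 0.688
at [0.6227 0.2502 0.1397] psi 176.61 tilt [ 5.2e+00  8.0e-01 -1.0e+03] t 34.92 j6end~ 2.01 n 1
0 4.97 -0.20 0.25 -0.007 -0.005 0.001
--
rear edge tool z mm at y=0: -42.94 slope deg 0.03 top x mm [-28.7 -27.2 -11.5]
```

Run:
```python
from h import *
T=toolpose(); W,p=cloud("wrist"); M=np.linalg.inv(T); P=W@M[:3,:3].T+M[:3,3]
cv2.imwrite("pics/w17.png",p)
for u in (300,316,340,360):
    for v in range(196,222,2): 
        q=P[v,u]*1e3
        if -.05<P[v,u,0]<.02: print(u,v,q.round(1))
```

```text
300 200 [ -1.8  -4.7 -42.5]
300 202 [ -6.3  -4.6 -42.5]
300 204 [-11.1  -4.4 -42.6]
300 206 [-17.4  -4.1 -43. ]
300 208 [-18.6  -4.1 -42.5]
300 210 [-21.5  -3.9 -42.3]
300 212 [-22.2  -3.9 -41.8]
300 214 [-21.5  -3.9 -41. ]
300 216 [-21.9  -3.9 -40.4]
300 218 [-22.1  -3.9 -39.7]
300 220 [-22.5  -3.9 -39.1]
316 200 [ -2.3   1.4 -42.5]
316 202 [ -7.2   1.4 -42.6]
316 204 [-11.7   1.4 -42.6]
316 206 [-16.3   1.4 -42.8]
316 208 [-17.8   1.4 -42.3]
316 210 [-21.5   1.4 -42.3]
316 212 [-21.7   1.4 -41.7]
316 214 [-22.5   1.4 -41.2]
316 218 [-21.9   1.4 -39.7]
316 220 [-22.3   1.4 -39.1]
340 200 [ -0.8  10.7 -42.3]
340 202 [ -7.1  10.3 -42.6]
340 204 [-11.   10.1 -42.5]
340 206 [-16.1   9.8 -42.7]
340 208 [-18.2   9.6 -42.4]
340 210 [-20.8   9.5 -42.2]
340 212 [-21.8   9.4 -41.7]
340 214 [-22.6   9.4 -41.2]
340 216 [-22.6   9.4 -40.5]
340 218 [-22.4   9.4 -39.8]
340 220 [-21.9   9.4 -39. ]
360 200 [ -2.3  18.4 -42.6]
360 202 [ -7.4  17.8 -42.7]
360 204 [-11.9  17.3 -42.7]
360 206 [-14.5  17.  -42.5]
360 208 [-19.5  16.4 -42.7]
360 210 [-20.3  16.3 -42.2]
360 212 [-21.8  16.1 -41.7]
360 214 [-21.2  16.2 -40.9]
360 216 [-21.9  16.2 -40.4]
360 218 [-21.4  16.2 -39.6]
360 220 [-21.2  16.3 -38.9]
```

View pics/w17.png

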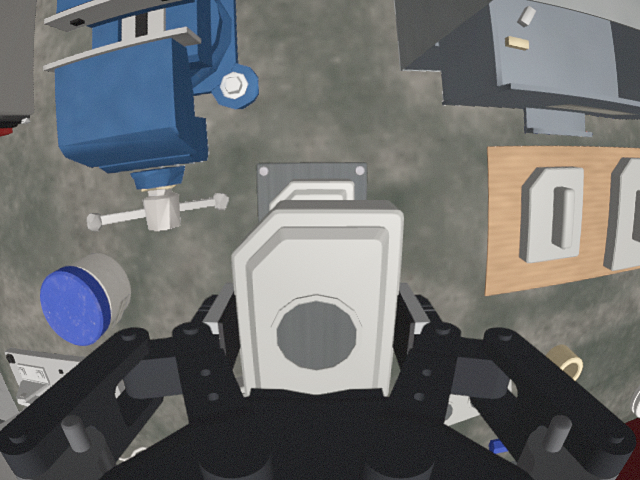

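```bash
python3 go.py .6179 .2523 .09 177 0; python3 -m creep '0 2.5 -.2 .4 -.007 -.005 .001; 0 2 0 .1 0 0 0; 0 0 0 0 0 0 0; 0 0 0 0 0 0 0'; python3 go.py .6179 .2523 .04 177 0
```

```text
at [0.6225 0.2502 0.1397] psi 176.62 tilt [ 5.2e+00  7.0e-01 -1.0e+03] t 35.02 j6end~ 2.01 n 1
0 4.97 -0.18 0.47 -0.007 -0.005 0.001
--
time_s: 35.52
eef_pos: [0.618, 0.2527, 0.0943]
eef_rot: [-0.018, 0.707, -0.018, -0.706]
wrist_force: [1.0, 0.1, -1.1]
opening: 0.685
at [0.618  0.2527 0.0943] psi 177.05 tilt [ 1.3e+00  2.0e-01 -1.0e+03] t 35.52 j6end~ 2.01 n 1
0 5.43 0.04 0.00 0.001 -0.001 0.000
--
```

```bash
python3 -m creep '0 2.5 0 0 0 0 0; 0 2 0 0 0 0 0; 0 .5 0 0 0 0 0; 0 0 0 0 0 0 0; 0 0 0 0 0 0 0'; python3 go.py .6179 .2523 .036 177 0; python3 held.py -.009 .022
```

```text
time_s: 36.15
eef_pos: [0.6213, 0.2533, 0.0471]
eef_rot: [-0.019, 0.71, -0.018, -0.704]
wrist_force: [0.2, 1.2, -0.5]
opening: 0.686
at [0.6213 0.2533 0.0471] psi 177.04 tilt [    7.9     1.5 -1000. ] t 36.15 j6end~ 2.01 n 1
0 1.11 0.12 0.34 0.001 -0.008 0.002
--
rear edge tool z mm at y=0: -42.94 slope deg -0.08 top x mm [-28.7 -27.2 -11.5]
```

```bash
python3 -m creep '0 .6 .1 .35 0 -.008 .002; 0 .3 0 0 0 0 0; 0 0 0 0 0 0 0; 0 0 0 0 0 0 0'; python3 go.py .6179 .2523 .036 177 0
```

```text
time_s: 36.7
eef_pos: [0.6183, 0.2526, 0.0386]
eef_rot: [-0.018, 0.707, -0.018, -0.706]
wrist_force: [-0.3, -1.1, -1.8]
opening: 0.684
at [0.6183 0.2526 0.0386] psi 177.04 tilt [ 1.1e+00  2.0e-01 -1.0e+03] t 36.7 j6end~ 2.01 n 1
0 0.26 0.03 0.04 0.001 -0.001 0.000
--
```

```bash
python3 -m creep '0 .5 0 0 0 0 0; 0 .4 0 0 0 0 0; 0 .2 0 0 0 0 0; 0 0 0 0 0 0 0'; python3 go.py .6179 .2523 .027 177 0
```

```text
time_s: 37.2
eef_pos: [0.6183, 0.2526, 0.0269]
eef_rot: [-0.018, 0.707, -0.018, -0.706]
wrist_force: [-0.3, -0.4, -0.6]
opening: 0.685
at [0.6183 0.2526 0.0269] psi 177.04 tilt [ 1.1e+00  3.0e-01 -1.0e+03] t 37.2 j6end~ 2.01 n 1
0 -0.01 0.04 0.04 0.001 -0.001 0.000
--
```

```bash
python3 -m creep '1 0.1 0 0 0 0 0; 1 0 0 0 0 0 0; 1 0 0 0 0 0 0; 1 -2 0 0 0 0 0; 1 -4 0 0 0 0 0; 1 -5 0 0 0 0 0; 1 -5 0 0 0 0 0; 1 -2 0 1 0 0 0; 1 0 0 0 0 0 0; 1 0 0 0 0 0 0'; python3 look.py w18.png aS,.62,.2525,S,.026 cS1,.4672,.2897,S,0; python3 go.py .467 .29 .13 -67.6 1 +
```

```text
time_s: 38.45
eef_pos: [0.6096, 0.2534, 0.2208]
eef_rot: [-0.019, 0.71, -0.017, -0.703]
wrist_force: [0.1, 0.1, -0.6]
opening: 1.005
aS [ 0.6203  0.2511 -0.0506] deg -2.9 sc 0.01 alt 1.09 3061 2933 ztop med 0.0547
cS1 [ 0.4674  0.2896 -1.1824] deg -67.75 sc 0.23 alt 1.33 3682 2154 ztop med 0.0287
t 38.5
dq 0.0151
at [0.6097 0.2534 0.2206] psi 177.04 tilt [    9.7     2.1 -1000. ] t 38.5 j6end~ 0.16 n 12
1 0.76 -0.24 1.20 -0.168 -0.001 0.000; 1 0.76 -0.44 1.15 -0.168 -0.001 0.000; 1 0.76 -0.63 1.06 -0.168 -0.001 0.000; 1 0.76 -0.79 0.94 -0.168 -0.001 0.000; 1 0.76 -0.94 0.79 -0.168 -0.001 0.000; 1 0.76 -1.06 0.62 -0.168 -0.001 0.000; 1 0.76 -1.15 0.44 -0.168 -0.001 0.000; 1 0.76 -1.20 0.24 -0.168 -0.001 0.000; 1 0.76 -1.23 0.04 -0.168 -0.001 0.000; 1 0.76 -1.22 -0.17 -0.168 -0.001 0.000
--
1 0.76 -1.17 -0.37 -0.168 -0.001 0.000; 1 0.76 -1.09 -0.56 -0.168 -0.001 0.000
--
```

View pics/w18.png

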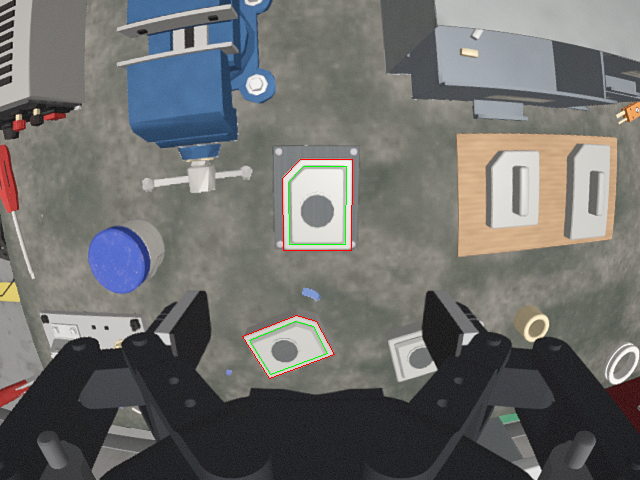

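Seated (deck 0.0547 ≈ expected + bias). Go to the other short carrier.

```bash
python3 -m creep '1 .4 -.2 1.2 -.16 0 0; 1 .7 -.4 1.1 -.165 0 0; 1 .7 -.6 1 -.165 0 0; 1 .7 -.8 .9 -.165 0 0; 1 .7 -.9 .8 -.165 0 0; 1 .7 -1 .6 -.165 0 0; 1 .7 -1.1 .4 -.165 0 0; 1 .7 -1.2 .2 -.165 0 0; 1 .7 -1.2 0 -.165 0 0; 1 .7 -1.2 -.2 -.165 0 0';  python3 -m creep '1 .7 -1.1 -.4 -.165 0 0; 1 .3 -.8 -.4 -.15 0 0; 1 0 0 0 0 0 0; 1 0 0 0 0 0 0;1 0 0 0 0 0 0'; python3 look.py w19.png cS1,.4672,.2897,S,0; python3 go.py .467 .29 .05 -67.6 1
```

```text
time_s: 39.75
eef_pos: [0.4848, 0.28, 0.1345]
eef_rot: [0.515, 0.476, 0.521, -0.487]
wrist_force: [0.1, -1.1, -0.2]
opening: 0.998
time_s: 40.38
eef_pos: [0.4608, 0.2837, 0.1183]
eef_rot: [0.582, 0.385, 0.594, -0.401]
wrist_force: [-0.8, 0.2, 0.3]
opening: 1.001
cS1 [ 0.467   0.2897 -1.1905] deg -68.21 sc 0.02 alt 0.93 3369 3914 ztop med 0.0288
t 40.425
dq 0.0107
at [0.4609 0.2837 0.1184] psi -67.45 tilt [ -26.9   -9.2 -999.6] t 40.42 j6end~ 0.16 n 2
1 3.42 0.40 -0.17 0.001 -0.001 0.014; 1 3.42 0.40 -0.17 0.001 -0.001 0.014
--
```

```bash
python3 -m creep '1 3 .4 -.1 .005 -.001 .014; 1 3 .4 -.1 .004 -.001 .014; 1 0 0 0 0 0 0; 1 0 0 0 0 0 0'; python3 go.py .467 .2897 .015 -68 1
```

```text
time_s: 40.92
eef_pos: [0.4694, 0.2886, 0.0594]
eef_rot: [0.587, 0.398, 0.584, -0.395]
wrist_force: [-0.8, -0.2, 1.3]
opening: 1.002
at [0.4694 0.2886 0.0594] psi -68.21 tilt [    4.7     1.1 -1000. ] t 40.92 j6end~ 0.17 n 1
1 4.44 -0.18 -0.19 -0.004 0.001 -0.005
--
```

```bash
python3 -m creep '1 2 -.2 -.2 -.002 0 -.005; 1 2 0 -.1 0 0 -.002; 1 0 0 0 0 0 0; 1 0 0 0 0 0 0'; python3 go.py .467 .2897 0 -68 1
```

```text
time_s: 41.42
eef_pos: [0.4676, 0.2912, 0.0184]
eef_rot: [0.586, 0.396, 0.586, -0.396]
wrist_force: [-0.5, 0.2, 0.3]
opening: 1.001
at [0.4676 0.2912 0.0184] psi -68.11 tilt [ 1.e-01 -8.e-01 -1.e+03] t 41.42 j6end~ 0.17 n 1
1 1.84 -0.11 0.12 -0.002 0.001 0.000
--
```

```bash
python3 -m creep '1 1.2 -.1 .1 0 0 0; 1 .5 0 0 0 0 0; 1 .15 0 0 0 0 0; 1 0 0 0 0 0 0'; python3 go.py .467 .2897 0 -68 1
```

```text
time_s: 41.92
eef_pos: [0.4674, 0.2899, -0.0009]
eef_rot: [0.586, 0.396, 0.585, -0.396]
wrist_force: [-0.2, -0.4, 0.8]
opening: 0.997
at [ 0.4674  0.2899 -0.0009] psi -68.11 tilt [ 1.e+00 -5.e-01 -1.e+03] t 41.92 j6end~ 0.17 n 1
1 -0.09 -0.05 0.00 -0.002 0.001 -0.001
--
```

```bash
python3 -m creep '.5 -.1 0 0 0 0 0; .3 0 0 0 0 0 0; 0 0 0 0 0 0 0; 0 0 0 0 0 0 0; 0 0 0 0 0 0 0; 0 0 0 0 0 0 0';  python3 go.py .467 .2897 .13 -68 0; python3 -m creep '0 -2 0 0 0 0 0; 0 -4 0 0 0 0 0; 0 -4 0 0 0 0 0; 0 -4 0 0 0 0 0; 0 0 0 0 0 0 0;0 0 0 0 0 0 0'; python3 held.py -.02 .02; python3 go.py .6 .25 .14 -3 0 +
```

```text
time_s: 42.68
eef_pos: [0.4679, 0.2901, 0.0011]
eef_rot: [0.586, 0.396, 0.585, -0.396]
wrist_force: [0.5, -0.5, -1.4]
opening: 0.688
at [0.4679 0.2901 0.0011] psi -68.11 tilt [ 2.1e+00 -1.0e-01 -1.0e+03] t 42.67 j6end~ 0.17 n 3
0 -4.30 -0.03 0.00 -0.001 0.000 -0.001; 0 -4.30 -0.03 0.00 -0.001 0.000 -0.001; 0 -4.30 -0.03 0.00 -0.001 0.000 -0.001
--
time_s: 43.42
eef_pos: [0.4659, 0.2894, 0.1429]
eef_rot: [0.585, 0.395, 0.586, -0.397]
wrist_force: [-0.2, 0.5, -0.9]
opening: 0.686
rear edge tool z mm at y=0: -40.36 slope deg -0.18 top x mm [-28.5 -26.6  -9.5]
at [0.4661 0.2895 0.1429] psi -68.12 tilt [   -2.     -1.5 -1000. ] t 43.48 j6end~ -1.12 n 7
0 0.04 1.56 1.24 -0.162 0.000 0.000; 0 0.04 1.34 1.47 -0.162 0.000 0.000; 0 0.04 1.09 1.67 -0.162 0.000 0.000; 0 0.04 0.80 1.82 -0.162 0.000 0.000; 0 0.04 0.50 1.93 -0.162 0.000 0.000; 0 0.04 0.18 1.99 -0.162 0.000 0.000; 0 0.04 -0.14 1.99 -0.162 0.000 0.000
--
```

```bash
python3 -m creep '0 0 1.5 1.2 -.162 0 0; 0 0 1.3 1.5 -.162 0 0; 0 0 1.1 1.7 -.162 0 0; 0 0 .8 1.8 -.162 0 0; 0 0 .5 1.9 -.162 0 0; 0 0 .2 2 -.162 0 0; 0 0 -.1 2 -.15 0 0; 0 0 0 0 0 0 0; 0 0 0 0 0 0 0; 0 0 0 0 0 0 0'; python3 held.py -.02 .02; python3 go.py .6203 .2515 .1 -3 0; python3 look.py w20.png aS,.6203,.2512,S,.026
```

```text
time_s: 44.72
eef_pos: [0.5924, 0.2488, 0.1222]
eef_rot: [0.696, 0.009, 0.718, -0.016]
wrist_force: [-0.3, 0.1, -0.2]
opening: 0.686
rear edge tool z mm at y=0: -41.6 slope deg -0.26 top x mm [-28.5 -26.7  -9.9]
at [0.5923 0.2489 0.1222] psi -2.0 tilt [ -32.2   -8.7 -999.4] t 44.77 j6end~ -1.13 n 1
0 2.22 0.36 2.79 0.017 -0.032 0.010
--
aS [0.6203 0.2512 0.    ] deg 0.0 sc nan alt nan 0 957 ztop med None
t 44.825
dq 0.0097h.py:45: RuntimeWarning: invalid value encountered in scalar divide
  return (np.minimum(o,.006).sum()+np.minimum(i,.006).sum())*1e3/len(hi)*10
```

View pics/w20.png

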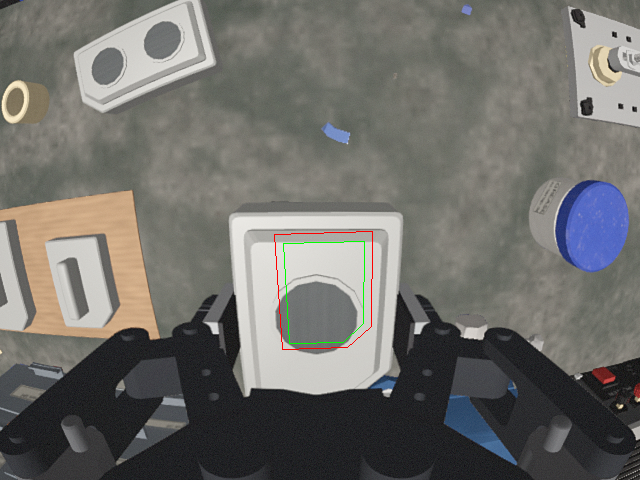

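```bash
python3 -m creep '0 0 .2 1.4 .009 -.016 .005; 0 0 .2 1.4 .008 -.016 .005; 0 0 0 0 0 0 0; 0 0 0 0 0 0 0'; python3 go.py .6215 .2517 .07 -3 0; python3 held.py -.02 .02
```

```text
time_s: 45.32
eef_pos: [0.6231, 0.2525, 0.1227]
eef_rot: [0.709, 0.019, 0.705, -0.018]
wrist_force: [0.1, -0.8, -1.4]
opening: 0.69
at [0.6231 0.2525 0.1227] psi -3.04 tilt [    4.9     1.  -1000. ] t 45.33 j6end~ -1.13 n 1
0 5.27 -0.09 -0.15 -0.001 0.005 -0.001
--
rear edge tool z mm at y=0: -41.56 slope deg -0.21 top x mm [-28.5 -26.7 -10.2]
```

```bash
python3 -m creep '0 2.5 -.1 -.2 0 .005 -.001; 0 2 0 0 0 .003 0; 0 .7 0 0 0 0 0; 0 0 0 0 0 0 0; 0 0 0 0 0 0 0'; python3 go.py .6215 .2517 .06 -3 0
```

```text
time_s: 46.0
eef_pos: [0.6191, 0.2512, 0.0649]
eef_rot: [0.704, 0.018, 0.709, -0.019]
wrist_force: [-0.8, 0.1, -1.3]
opening: 0.687
at [0.6191 0.2512 0.0649] psi -3.03 tilt [-7.5e+00 -4.0e-01 -1.0e+03] t 46.0 j6end~ -1.13 n 1
0 0.49 0.06 0.23 -0.001 -0.007 0.001
--
```

```bash
python3 -m creep '0 .3 0 .2 0 -.007 .001; 0 0.1 0 0 0 0 0; 0 0 0 0 0 0 0; 0 0 0 0 0 0 0'; python3 go.py .6215 .2517 .06 -3 0
```

```text
time_s: 46.5
eef_pos: [0.6226, 0.2514, 0.0626]
eef_rot: [0.708, 0.019, 0.706, -0.018]
wrist_force: [0.5, 0.0, -0.4]
opening: 0.685
at [0.6226 0.2514 0.0626] psi -3.03 tilt [ 3.3e+00  9.0e-01 -1.0e+03] t 46.5 j6end~ -1.13 n 1
0 0.26 0.02 -0.11 -0.001 0.003 -0.001
--
```

```bash
python3 -m creep '0 .5 0 -.1 0 .003 0; 0 .4 0 0 0 .001 0; 0 .2 0 0 0 0 0; 0 .1 0 0 0 0 0; 0 0 0 0 0 0 0'; python3 go.py .6215 .2517 .0491 -3 0
```

```text
time_s: 47.12
eef_pos: [0.6213, 0.2515, 0.0495]
eef_rot: [0.706, 0.019, 0.707, -0.018]
wrist_force: [-0.3, -0.6, -0.6]
opening: 0.688
at [0.6213 0.2515 0.0495] psi -3.03 tilt [   -1.3     1.1 -1000. ] t 47.12 j6end~ -1.13 n 1
0 0.04 0.02 0.02 -0.001 -0.001 -0.001
--
```

```bash
python3 -m creep '0 .1 0 0 0 0 0; 1 0 0 0 0 0 0; 1 0 0 0 0 0 0; 1 0 0 0 0 0 0; 1 -2 0 0 0 0 0; 1 -4 0 0 0 0 0; 1 -5 0 0 0 0 0; 1 -5 0 -1 0 0 0; 1 0 0 0 0 0 0; 1 0 0 0 0 0 0'; python3 look.py w21.png aS,.62,.2515,S,.048 cL2,.4515,.1228,L,0; python3 go.py .452 .123 .14 -76.5 1 -
```

```text
time_s: 48.38
eef_pos: [0.6126, 0.2521, 0.2215]
eef_rot: [0.709, 0.02, 0.705, -0.018]
wrist_force: [0.6, 0.6, -1.4]
opening: 0.995
aS [ 0.6207  0.2499 -0.0534] deg -3.06 sc 0.15 alt 1.21 3398 2584 ztop med 0.0767
cL2 [ 0.4514  0.1228 -1.3331] deg -76.38 sc 0.13 alt 1.03 3098 3873 ztop med 0.0289
t 48.425
dq 0.0183
at [0.613  0.2522 0.2219] psi -3.03 tilt [    6.3     2.7 -1000. ] t 48.42 j6end~ 0.03 n 8
1 1.02 -1.72 -1.92 0.160 0.001 -0.000; 1 1.02 -2.00 -1.63 0.160 0.001 -0.000; 1 1.02 -2.24 -1.29 0.160 0.001 -0.000; 1 1.02 -2.41 -0.91 0.160 0.001 -0.000; 1 1.02 -2.53 -0.51 0.160 0.001 -0.000; 1 1.02 -2.58 -0.10 0.160 0.001 -0.000; 1 1.02 -2.56 0.31 0.160 0.001 -0.000; 1 1.02 -2.48 0.71 0.160 0.001 -0.000
--
```

View pics/w21.png

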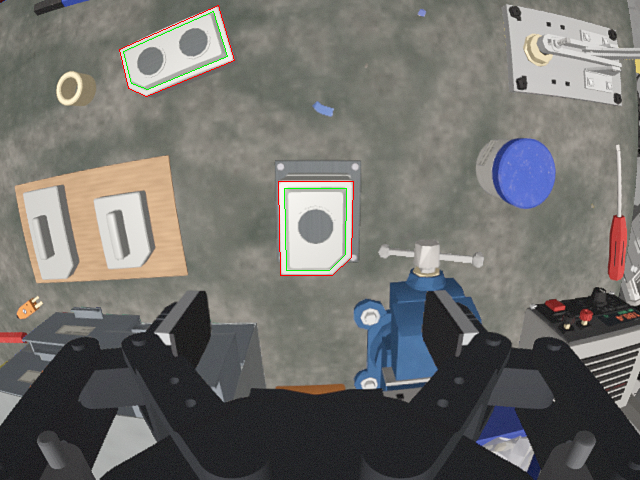

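```bash
python3 -m creep '1 .5 -1.2 -1.6 .16 0 0; 1 1 -2 -1.6 .16 0 0; 1 1 -2.2 -1.3 .16 0 0; 1 1 -2.4 -.9 .16 0 0; 1 1 -2.5 -.5 .16 0 0; 1 1 -2.5 -.1 .16 0 0; 1 1 -2.5 .3 .16 0 0; 1 1 -2.4 .7 .15 0 0; 1 0 -.3 0 0 0 0; 1 0 0 0 0 0 0';python3 -m creep '1 0 0 0 0 0 0; 1 0 0 0 0 0 0;1 0 0 0 0 0 0'; python3 look.py w22.png cL2,.4515,.1228,L,0; python3 go.py .4515 .1228 .05 -76.4 1
```

```text
time_s: 49.68
eef_pos: [0.4418, 0.1278, 0.1329]
eef_rot: [0.545, 0.442, 0.554, -0.448]
wrist_force: [0.2, 0.3, -1.1]
opening: 1.002
time_s: 50.05
eef_pos: [0.4438, 0.1286, 0.1337]
eef_rot: [0.546, 0.442, 0.554, -0.447]
wrist_force: [-0.4, 0.5, 0.3]
opening: 1.002
cL2 [ 0.4514  0.1229 -1.3309] deg -76.26 sc 0.01 alt 0.71 3018 3877 ztop med 0.0288
t 50.1
dq 0.005
at [0.4438 0.1286 0.1337] psi -77.82 tilt [ -12.7    1.3 -999.9] t 50.1 j6end~ 0.03 n 2
1 4.19 0.32 0.36 -0.012 -0.002 0.006; 1 4.19 0.31 0.37 -0.012 -0.002 0.006
--
```

```bash
python3 -m creep '1 3.8 .3 .3 -.012 -.002 .006; 1 3.8 .3 .3 -.012 -.002 .006; 1 0 0 0 0 0 0; 1 0 0 0 0 0 0'; python3 go.py .4515 .1228 .018 -76.3 1
```

```text
time_s: 50.6
eef_pos: [0.4531, 0.1245, 0.0585]
eef_rot: [0.557, 0.438, 0.555, -0.436]
wrist_force: [0.9, -0.5, 0.5]
opening: 0.999
at [0.4531 0.1245 0.0585] psi -76.34 tilt [ 4.9e+00  3.0e-01 -1.0e+03] t 50.6 j6end~ 0.03 n 1
1 4.05 -0.19 0.13 -0.001 0.001 -0.005
--
```

```bash
python3 -m creep '1 2 -.2 .1 0 0 -.005; 1 2 0 .1 0 0 -.002; 1 0 0 0 0 0 0; 1 0 0 0 0 0 0'; python3 go.py .4515 .1228 0 -76.3 1
```

```text
time_s: 51.1
eef_pos: [0.4571, 0.1227, 0.0245]
eef_rot: [0.559, 0.438, 0.553, -0.435]
wrist_force: [0.7, -0.6, 0.2]
opening: 0.996
at [0.4571 0.1227 0.0245] psi -76.32 tilt [    8.7    -1.2 -1000. ] t 51.1 j6end~ 0.03 n 1
1 2.45 -0.54 -0.14 -0.000 0.003 -0.008
--
```

```bash
python3 -m creep '1 .5 -.55 -.1 0 .003 -.008; 1 .5 -.1 0 0 0 -.002; 1 0 0 0 0 0 0; 1 0 0 0 0 0 0'; python3 go.py .4515 .1228 0 -76.3 1
```

```text
time_s: 51.6
eef_pos: [0.4515, 0.1223, 0.016]
eef_rot: [0.556, 0.437, 0.556, -0.437]
wrist_force: [0.8, 0.6, -0.5]
opening: 1.006
at [0.4515 0.1223 0.016 ] psi -76.31 tilt [ 9.e-01 -5.e-01 -1.e+03] t 51.6 j6end~ 0.03 n 1
1 1.60 0.02 -0.05 -0.000 0.001 -0.001
--
```

```bash
python3 -m creep '1 1 0 0 0 0 0; 1 .5 0 0 0 0 0; 1 .1 0 0 0 0 0; 1 0 0 0 0 0 0'; python3 go.py .4515 .1228 0 -76.3 1
```

```text
time_s: 52.1
eef_pos: [0.4512, 0.1222, -0.0016]
eef_rot: [0.556, 0.437, 0.556, -0.437]
wrist_force: [-0.2, 0.5, -0.6]
opening: 1.003
at [ 0.4512  0.1222 -0.0016] psi -76.31 tilt [ 1.e-01 -5.e-01 -1.e+03] t 52.1 j6end~ 0.03 n 1
1 -0.16 0.04 -0.05 -0.000 0.001 0.000
--
```

```bash
python3 -m creep '.5 -.1 0 0 0 0 0; .3 0 0 0 0 0 0; 0 0 0 0 0 0 0; 0 0 0 0 0 0 0; 0 0 0 0 0 0 0; 0 0 0 0 0 0 0';  python3 go.py .4515 .1228 .13 -76.3 0; python3 -m creep '0 -2 0 0 0 0 0; 0 -4 0 0 0 0 0; 0 -4 0 0 0 0 0; 0 -5 0 0 0 0 0; 0 0 0 0 0 0 0;0 0 0 0 0 0 0'; python3 held.py -.02 .02; python3 go.py .6 -.255 .16 6.2 0 +
```

```text
time_s: 52.85
eef_pos: [0.4515, 0.1222, 0.0001]
eef_rot: [0.556, 0.437, 0.556, -0.437]
wrist_force: [0.1, 0.3, -0.0]
opening: 0.685
at [4.515e-01 1.222e-01 1.000e-04] psi -76.31 tilt [ 6.e-01 -5.e-01 -1.e+03] t 52.85 j6end~ 0.03 n 3
0 -4.33 0.00 -0.02 -0.000 0.000 -0.000; 0 -4.33 0.00 -0.02 -0.000 0.000 -0.000; 0 -4.33 0.00 -0.02 -0.000 0.000 -0.000
--
time_s: 53.6
eef_pos: [0.4497, 0.1222, 0.1527]
eef_rot: [0.555, 0.436, 0.557, -0.438]
wrist_force: [0.1, 0.8, -2.1]
opening: 0.687
rear edge tool z mm at y=0: -55.89 slope deg 0.03 top x mm [-30.1 -28.6 -21.8]
at [0.45   0.1222 0.1529] psi -76.32 tilt [-2.9e+00 -5.0e-01 -1.0e+03] t 53.65 j6end~ -2.08 n 9
0 -0.08 0.63 4.47 -0.160 -0.000 0.000; 0 -0.08 -0.09 4.51 -0.160 -0.000 0.000; 0 -0.08 -0.81 4.44 -0.160 -0.000 0.000; 0 -0.08 -1.51 4.25 -0.160 -0.000 0.000; 0 -0.08 -2.16 3.96 -0.160 -0.000 0.000; 0 -0.08 -2.77 3.56 -0.160 -0.000 0.000; 0 -0.08 -3.30 3.08 -0.160 -0.000 0.000; 0 -0.08 -3.75 2.51 -0.160 -0.000 0.000; 0 -0.08 -4.10 1.88 -0.160 -0.000 0.000
--
```

```bash
python3 -m creep '0 -.2 .5 2.5 -.1 0 0; 0 -.2 .3 4.3 -.16 0 0; 0 -.2 -.3 4.4 -.16 0 0; 0 -.2 -1 4.3 -.16 0 0; 0 -.2 -1.7 4.1 -.16 0 0; 0 -.2 -2.3 3.8 -.16 0 0; 0 -.2 -2.9 3.4 -.16 0 0; 0 -.2 -3.4 2.8 -.16 0 0; 0 -.1 -3.7 2.2 -.16 0 0; 0 0 -2 1 -.08 0 0'; python3 go.py .6 -.255 .14 6.2 0 +
```

```text
time_s: 54.9
eef_pos: [0.6195, -0.244, 0.1448]
eef_rot: [0.693, -0.058, 0.715, 0.069]
wrist_force: [0.5, 0.1, -0.7]
opening: 0.691
at [ 0.6195 -0.244   0.1448] psi 10.3 tilt [ -33.1   11.7 -999.4] t 54.9 j6end~ -8.36 n 36
0 0.01 -0.02 -0.06 -0.173 -0.001 -0.000; 0 0.01 -0.01 -0.06 -0.173 -0.001 -0.000; 0 0.01 0.00 -0.06 -0.173 -0.001 -0.000; 0 0.01 0.01 -0.06 -0.173 -0.001 -0.000; 0 0.01 0.02 -0.06 -0.173 -0.001 -0.000; 0 0.01 0.03 -0.05 -0.173 -0.001 -0.000; 0 0.01 0.04 -0.05 -0.173 -0.001 -0.000; 0 0.01 0.05 -0.04 -0.173 -0.001 -0.000; 0 0.01 0.05 -0.03 -0.173 -0.001 -0.000; 0 0.01 0.06 -0.02 -0.173 -0.001 -0.000
--
0 0.01 0.06 -0.01 -0.173 -0.001 -0.000; 0 0.01 0.06 -0.00 -0.173 -0.001 -0.000; 0 0.01 0.06 0.01 -0.173 -0.001 -0.000; 0 0.01 0.06 0.02 -0.173 -0.001 -0.000; 0 0.01 0.05 0.03 -0.173 -0.001 -0.000; 0 0.01 0.05 0.04 -0.173 -0.001 -0.000; 0 0.01 0.04 0.05 -0.173 -0.001 -0.000; 0 0.01 0.03 0.05 -0.173 -0.001 -0.000; 0 0.01 0.02 0.06 -0.173 -0.001 -0.000; 0 0.01 0.01 0.06 -0.173 -0.001 -0.000
--
0 0.01 0.00 0.06 -0.173 -0.001 -0.000; 0 0.01 -0.01 0.06 -0.173 -0.001 -0.000; 0 0.01 -0.02 0.06 -0.173 -0.001 -0.000; 0 0.01 -0.03 0.05 -0.173 -0.001 -0.000; 0 0.01 -0.04 0.05 -0.173 -0.001 -0.000; 0 0.01 -0.05 0.04 -0.173 -0.001 -0.000; 0 0.01 -0.05 0.03 -0.173 -0.001 -0.000; 0 0.01 -0.06 0.02 -0.173 -0.001 -0.000; 0 0.01 -0.06 0.01 -0.173 -0.001 -0.000; 0 0.01 -0.06 0.00 -0.173 -0.001 -0.000
--
0 0.01 -0.06 -0.01 -0.173 -0.001 -0.000; 0 0.01 -0.06 -0.02 -0.173 -0.001 -0.000; 0 0.01 -0.06 -0.03 -0.173 -0.001 -0.000; 0 0.01 -0.05 -0.04 -0.173 -0.001 -0.000; 0 0.01 -0.04 -0.05 -0.173 -0.001 -0.000; 0 0.01 -0.03 -0.05 -0.173 -0.001 -0.000
--
```

```bash
python3 -m creep '0 0 0 0 .03 -.016 -.005; 0 0 0 0 .03 -.016 -.005; 0 0 0 0 0 0 0; 0 0 0 0 0 0 0';python3 held.py -.02 .02;  python3 go.py .6185 -.259 .1 6.3 0
```

```text
time_s: 55.4
eef_pos: [0.6166, -0.2416, 0.1394]
eef_rot: [0.704, -0.035, 0.708, 0.043]
wrist_force: [0.4, 0.3, -1.3]
opening: 0.689
rear edge tool z mm at y=0: -57.36 slope deg -0.01 top x mm [-29.9 -28.6 -21.8]
at [ 0.6167 -0.2416  0.1395] psi 6.39 tilt [  -5.2   11.2 -999.9] t 55.45 j6end~ -2.08 n 1
0 3.95 -1.75 -0.02 0.002 -0.004 -0.012
--
```

```bash
python3 -m creep '0 1.5 -1.6 .3 0 -.004 -.011; 0 1.5 -.2 .1 0 0 0; 0 0 0 0 0 0 0; 0 0 0 0 0 0 0'; python3 go.py .6208 -.259 .065 6.3 0;python3 held.py -.02 .02
```

```text
time_s: 55.95
eef_pos: [0.6229, -0.2597, 0.1066]
eef_rot: [0.706, -0.039, 0.706, 0.04]
wrist_force: [0.7, 0.3, 0.4]
opening: 0.685
at [ 0.6229 -0.2597  0.1066] psi 6.41 tilt [-1.e-01  2.e-01 -1.e+03] t 55.95 j6end~ -2.08 n 1
0 4.16 0.09 -0.20 0.002 -0.000 -0.000
--
rear edge tool z mm at y=0: -57.38 slope deg 0.04 top x mm [-29.9 -28.6 -21.9]
```

```bash
python3 -m creep '0 2 .1 -.2 .002 0 0; 0 1.6 0 0 0 0 0; 0 .4 0 0 0 0 0; 0 0 0 0 0 0 0; 0 0 0 0 0 0 0'; python3 go.py .6208 -.259 .06 6.3 0
```

```text
time_s: 56.62
eef_pos: [0.6203, -0.2583, 0.0635]
eef_rot: [0.706, -0.039, 0.706, 0.039]
wrist_force: [0.3, 0.7, -0.8]
opening: 0.689
at [ 0.6203 -0.2583  0.0635] psi 6.31 tilt [-8.e-01  7.e-01 -1.e+03] t 56.62 j6end~ -2.08 n 1
0 0.35 -0.07 0.04 0.000 -0.001 -0.001
--
```

Seat target TCP z = 0.0481.

```bash
python3 -m creep '0 .5 -.06 .05 0 0 0; 0 .3 0 0 0 0 0; 0 0 0 0 0 0 0; 0 0 0 0 0 0 0'; python3 go.py .6208 -.259 .0481 6.3 0
```

```text
time_s: 57.12
eef_pos: [0.6217, -0.2594, 0.0562]
eef_rot: [0.706, -0.039, 0.706, 0.039]
wrist_force: [-0.6, 0.2, -0.3]
opening: 0.686
at [ 0.6217 -0.2594  0.0562] psi 6.31 tilt [ 1.e+00 -4.e-01 -1.e+03] t 57.12 j6end~ -2.08 n 1
0 0.81 0.05 -0.09 0.000 0.001 0.001
--
```

```bash
python3 -m creep '0 .4 .03 -.08 0 0 0; 0 .35 0 0 0 0 0; 0 .15 0 0 0 0 0; 0 .1 0 0 0 0 0; 0 0 0 0 0 0 0'; python3 go.py .6208 -.259 .0481 6.3 0
```

```text
time_s: 57.75
eef_pos: [0.6212, -0.2593, 0.0483]
eef_rot: [0.707, -0.039, 0.706, 0.039]
wrist_force: [-0.8, -0.2, -1.3]
opening: 0.685
at [ 0.6212 -0.2593  0.0483] psi 6.32 tilt [ 1.5e+00 -8.0e-01 -1.0e+03] t 57.75 j6end~ -2.08 n 1
0 0.02 0.04 -0.04 0.000 0.001 0.001
--
```

```bash
python3 -m creep '0 .1 0 0 0 0 0; 1 0 0 0 0 0 0; 1 0 0 0 0 0 0; 1 0 0 0 0 0 0; 1 -2 0 0 0 0 0; 1 -4 0 0 0 0 0; 1 -5 0 0 0 0 0; 1 -5 0 -1 0 0 0; 1 0 0 0 0 0 0; 1 0 0 0 0 0 0'; python3 look.py w23.png aL,.6195,-.2595,L,.048 lL,.6219,-.0658,L,.002; python3 go.py .6219 -.0656 .17 1.2 1
```

```text
time_s: 59.0
eef_pos: [0.6116, -0.2608, 0.219]
eef_rot: [0.708, -0.04, 0.704, 0.038]
wrist_force: [-0.3, -0.5, 0.2]
opening: 0.998
aL [ 0.6198 -0.2612  0.1114] deg 6.38 sc 0.04 alt 0.8 3148 2722 ztop med 0.0768
lL [ 0.6221 -0.0658  0.0271] deg 1.55 sc 0.13 alt 1.26 2529 3319 ztop med 0.0187
t 59.05
dq 0.0174
at [ 0.6121 -0.2611  0.2194] psi 6.33 tilt [    6.5    -4.2 -1000. ] t 59.05 j6end~ -1.7 n 4
1 1.24 4.83 0.78 0.022 0.001 0.001; 1 1.24 4.85 0.67 0.022 0.001 0.001; 1 1.24 4.86 0.57 0.022 0.001 0.001; 1 1.24 4.87 0.46 0.022 0.001 0.001
--
```

View pics/w23.png

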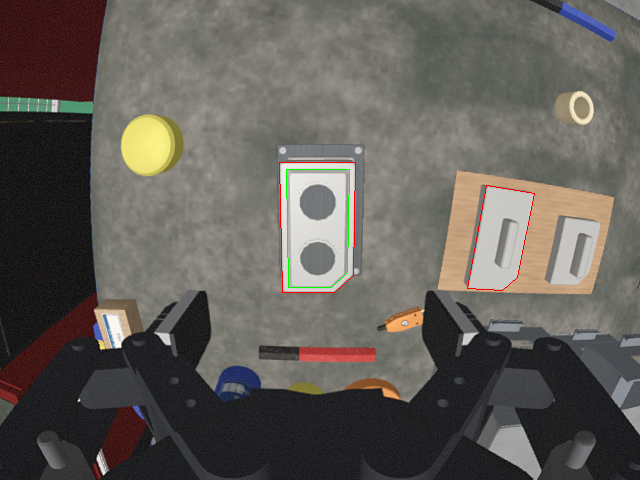

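```bash
python3 -m creep '1 .5 3 .8 .022 0 0; 1 1.2 4.8 .7 .022 0 0; .4 1.2 4.8 .6 .022 0 0; .4 1.2 4.8 .5 .022 0 0; .4 .8 2 0 0 0 0; .4 0 0 0 0 0 0; .4 0 0 0 0 0 0; .4 0 0 0 0 0 0'; python3 look.py w24.png lL,.6221,-.0658,L,.002; python3 go.py .6221 -.0658 .07 1.4 .4
```

```text
time_s: 60.05
eef_pos: [0.6224, -0.0632, 0.1608]
eef_rot: [0.705, -0.006, 0.709, 0.005]
wrist_force: [0.9, -0.2, 0.5]
opening: 0.397
lL [ 0.6218 -0.0655  0.0258] deg 1.48 sc 0.01 alt 0.57 3310 3316 ztop med 0.0187
t 60.1
dq 0.0038
at [ 0.6225 -0.0633  0.1609] psi 0.9 tilt [   -4.3    -2.  -1000. ] t 60.1 j6end~ -1.7 n 2
.4 4.55 -0.12 -0.02 -0.004 -0.002 0.001; .4 4.55 -0.12 -0.02 -0.004 -0.002 0.001
--
```

```bash
python3 -m creep '.4 4 -.2 0 -.005 -.002 .001; .4 4 -.1 0 -.004 -.002 .001; .4 1 0 0 0 0 0; .4 0 0 0 0 0 0; .4 0 0 0 0 0 0'; python3 go.py .6218 -.0656 .03 1.45 .4
```

```text
time_s: 60.72
eef_pos: [0.6263, -0.0722, 0.0745]
eef_rot: [0.71, -0.008, 0.704, 0.006]
wrist_force: [1.0, -0.2, -0.2]
opening: 0.4
at [ 0.6263 -0.0722  0.0745] psi 1.12 tilt [    8.8    -3.3 -1000. ] t 60.73 j6end~ -1.7 n 1
.4 4.45 0.67 -0.44 -0.006 0.009 0.003
--
```

```bash
python3 -m creep '.4 2 .65 -.4 -.006 .009 .003; .4 1.5 .1 -.1 0 .003 0; .4 0 0 0 0 0 0; .4 0 0 0 0 0 0'; python3 go.py .6218 -.0656 .0215 1.45 .4
```

```text
time_s: 61.22
eef_pos: [0.6224, -0.0643, 0.0391]
eef_rot: [0.707, -0.01, 0.707, 0.009]
wrist_force: [0.8, -0.7, -0.9]
opening: 0.402
at [ 0.6224 -0.0643  0.0391] psi 1.53 tilt [   -1.     -1.3 -1000. ] t 61.23 j6end~ -1.7 n 1
.4 1.76 -0.13 -0.06 0.001 -0.001 0.001
--
```

```bash
python3 -m creep '.4 1 -.1 0 0 0 0; .4 .5 -.05 0 0 0 0; .4 .2 0 0 0 0 0; .4 0 0 0 0 0 0'; python3 go.py .6218 -.0656 .0215 1.45 .4
```

```text
time_s: 61.72
eef_pos: [0.6228, -0.0662, 0.0214]
eef_rot: [0.707, -0.01, 0.707, 0.009]
wrist_force: [0.4, -0.1, 0.0]
opening: 0.403
at [ 0.6228 -0.0662  0.0214] psi 1.52 tilt [-2.0e-01 -1.6e+00 -1.0e+03] t 61.73 j6end~ -1.7 n 1
.4 -0.01 0.06 -0.10 0.001 -0.000 0.002
--
```

```bash
sed -i 's/(P\[...,0\]>-.045)&(P\[...,0\]<.0)/(P[...,0]>xlo)\&(P[...,0]<xhi)/; s/^T=toolpose/xlo,xhi=(float(v) for v in (sys.argv[3:5] or (-.045,0)))\nT=toolpose/' held.py
python3 -m creep '0 0 .03 0 0 0 0; 0 0 0 0 0 0 0; 0 0 0 0 0 0 0; 0 0 0 0 0 0 0; 0 0 0 0 0 0 0'; python3 go.py .6218 -.0656 .15 1.45 0; python3 -m creep '0 -2 0 0 0 0 0; 0 -4 0 0 0 0 0; 0 -4 0 0 0 0 0; 0 -4 0 0 0 0 0; 0 0 0 0 0 0 0; 0 0 0 0 0 0 0'; python3 held.py -.02 .02 -.01 .025;  python3 go.py .62 -.2602 .16 6.35 0
```

```text
time_s: 62.35
eef_pos: [0.623, -0.066, 0.0218]
eef_rot: [0.707, -0.01, 0.707, 0.009]
wrist_force: [0.7, 0.5, -0.2]
opening: 0.122
at [ 0.623  -0.066   0.0218] psi 1.52 tilt [ 4.0e-01 -1.8e+00 -1.0e+03] t 62.35 j6end~ -1.7 n 3
0 -4.27 0.01 -0.04 0.000 0.000 0.001; 0 -4.27 0.01 -0.04 0.000 0.000 0.001; 0 -4.27 0.01 -0.04 0.000 0.000 0.001
--
time_s: 63.1
eef_pos: [0.6233, -0.0657, 0.1719]
eef_rot: [0.708, -0.01, 0.706, 0.008]
wrist_force: [-0.6, 0.8, -1.2]
opening: 0.126
rear edge tool z mm at y=0: -55.83 slope deg -0.04 top x mm [1.9 3.1 4.3]
at [ 0.6237 -0.0658  0.1721] psi 1.53 tilt [    4.2    -2.9 -1000. ] t 63.15 j6end~ -2.08 n 4
0 0.30 -4.86 -0.22 -0.021 0.001 0.001; 0 0.30 -4.85 -0.32 -0.021 0.001 0.001; 0 0.30 -4.84 -0.43 -0.021 0.001 0.001; 0 0.30 -4.83 -0.53 -0.021 0.001 0.001
--
```

```bash
python3 -m creep '0 0 -2.5 -.2 -.021 0 0; 0 0 -4 -.3 -.021 0 0; 0 0 -4.5 -.4 -.021 0 0; 0 0 -4.5 -.4 -.021 0 0; 0 0 -2.5 0 0 0 0; 0 0 -.8 0 0 0 0; 0 0 0 0 0 0 0; 0 0 0 0 0 0 0; 0 0 0 0 0 0 0'; python3 held.py -.02 .02 -.01 .025;  python3 go.py .62 -.2602 .14 6.35 0
```

```text
time_s: 64.28
eef_pos: [0.6208, -0.2519, 0.1628]
eef_rot: [0.703, -0.039, 0.709, 0.044]
wrist_force: [-0.3, -0.4, -0.7]
opening: 0.117
rear edge tool z mm at y=0: -55.98 slope deg 0.01 top x mm [1.9 3.1 4.3]
at [ 0.6208 -0.2518  0.1628] psi 6.76 tilt [  -9.7    6.9 -999.9] t 64.33 j6end~ -2.08 n 1
0 2.28 -0.82 -0.18 0.007 -0.009 -0.008
--
```

```bash
python3 -m creep '0 1.5 -.7 -.1 .007 -.009 -.008; 0 1.5 -.1 0 0 0 0; 0 0 0 0 0 0 0; 0 0 0 0 0 0 0'; python3 go.py .6202 -.2601 .104 6.35 0
```

```text
time_s: 64.82
eef_pos: [0.6216, -0.2576, 0.1329]
eef_rot: [0.706, -0.04, 0.705, 0.04]
wrist_force: [0.6, -0.2, -1.1]
opening: 0.117
at [ 0.6216 -0.2576  0.1329] psi 6.52 tilt [ 1.4e+00 -3.0e-01 -1.0e+03] t 64.83 j6end~ -2.08 n 1
0 2.89 -0.23 -0.17 0.003 0.001 0.000
--
```

```bash
python3 -m creep '0 1.5 -.2 -.15 .003 0 0; 0 1 0 0 0 0 0; 0 0 0 0 0 0 0; 0 0 0 0 0 0 0'; python3 go.py .6202 -.2601 .1 6.35 0
```

```text
time_s: 65.32
eef_pos: [0.6205, -0.26, 0.1065]
eef_rot: [0.707, -0.039, 0.705, 0.039]
wrist_force: [0.7, -0.7, -1.4]
opening: 0.124
at [ 0.6205 -0.26    0.1065] psi 6.34 tilt [ 1.8e+00 -4.0e-01 -1.0e+03] t 65.33 j6end~ -2.08 n 1
0 0.65 -0.01 -0.04 -0.000 0.002 0.001
--
```

```bash
python3 -m creep '0 .7 0 0 0 0 0; 0 .3 0 0 0 0 0; 0 0 0 0 0 0 0'; python3 go.py .6202 -.2601 .0898 6.35 0;python3 -m creep '0 .4 0 0 0 0 0; 0 .2 0 0 0 0 0; 0 0 0 0 0 0 0';python3 go.py .6202 -.2601 .0898 6.35 0
```

```text
time_s: 65.7
eef_pos: [0.6209, -0.2601, 0.0963]
eef_rot: [0.707, -0.039, 0.705, 0.039]
wrist_force: [0.2, 0.0, -1.0]
opening: 0.12
at [ 0.6209 -0.2601  0.0963] psi 6.34 tilt [ 2.5e+00 -9.0e-01 -1.0e+03] t 65.7 j6end~ -2.08 n 1
0 0.65 0.01 -0.06 -0.000 0.002 0.001
--
time_s: 66.08
eef_pos: [0.621, -0.2602, 0.0902]
eef_rot: [0.707, -0.04, 0.705, 0.039]
wrist_force: [-1.0, 0.4, -0.9]
opening: 0.121
at [ 0.621  -0.2602  0.0902] psi 6.34 tilt [    2.8    -1.1 -1000. ] t 66.08 j6end~ -2.08 n 1
0 0.04 0.02 -0.08 -0.000 0.003 0.001
--
```

```bash
python3 -m creep '0 .1 0 0 0 .003 0; .3 0 0 0 0 0 0; .4 0 0 0 0 0 0; .4 0 0 0 0 0 0; .4 -2 0 0 0 0 0; .4 -5 0 0 0 0 0; 1 -5 0 0 0 0 0; 1 -3 0 -1 0 0 0; 1 0 0 0 0 0 0; 1 0 0 0 0 0 0'; python3 -m creep '1 0 0 0 0 0 0; 1 0 0 0 0 0 0'; python3 look.py w25.png lL,.6195,-.2600,L,.07; python3 go.py .6249 .0441 .17 1.9 1
```

```text
time_s: 67.32
eef_pos: [0.6119, -0.2615, 0.2507]
eef_rot: [0.708, -0.041, 0.704, 0.037]
wrist_force: [0.1, 0.9, 0.2]
opening: 1.001
time_s: 67.58
eef_pos: [0.6112, -0.2608, 0.2481]
eef_rot: [0.706, -0.04, 0.706, 0.038]
wrist_force: [-0.1, 0.4, 0.4]
opening: 1.002
lL [ 0.6205 -0.262   0.1103] deg 6.32 sc 0.01 alt 0.72 2890 3454 ztop med 0.0867
t 67.625
dq 0.0035
at [ 0.6111 -0.2608  0.2479] psi 6.36 tilt [    1.1    -2.1 -1000. ] t 67.62 j6end~ -1.53 n 6
1 1.30 5.02 0.79 0.013 0.000 0.000; 1 1.30 5.03 0.73 0.013 0.000 0.000; 1 1.30 5.04 0.66 0.013 0.000 0.000; 1 1.30 5.05 0.59 0.013 0.000 0.000; 1 1.30 5.06 0.53 0.013 0.000 0.000; 1 1.30 5.07 0.46 0.013 0.000 0.000
--
```

View pics/w25.png

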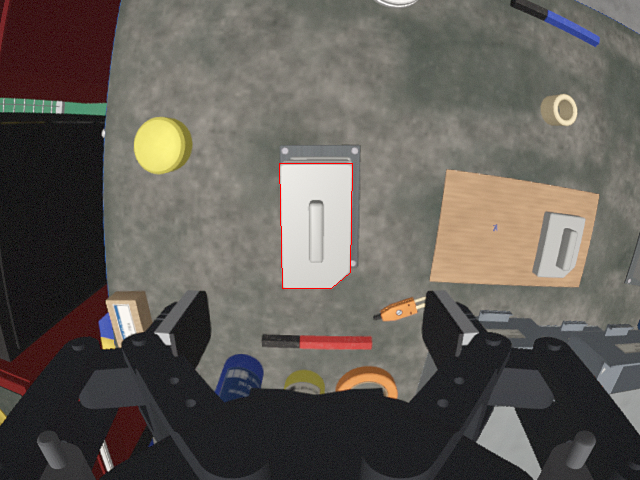

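Long lid seated (top 0.0867 = 0.086 + the known bias). Now the short lid.

```bash
python3 -m creep '1 .5 3 .8 .013 0 0; 1 1.2 5 .7 .013 0 0; 1 1.2 5 .7 .013 0 0; .4 1.2 5 .6 .013 0 0; .4 1.2 5 .5 .013 0 0; .4 1.2 5 .4 .013 0 0; .4 .8 1.8 0 0 0 0; .4 0 0 0 0 0 0; .4 0 0 0 0 0 0; .4 0 0 0 0 0 0'; python3 look.py w26.png lS,.6249,.0441,S,.002; python3 go.py .6249 .0441 .07 1.9 .4
```

```text
time_s: 68.88
eef_pos: [0.6253, 0.0442, 0.1655]
eef_rot: [0.704, -0.01, 0.71, 0.009]
wrist_force: [0.3, -0.3, -0.0]
opening: 0.395
lS [0.6253 0.0441 0.036 ] deg 2.06 sc 0.01 alt 0.93 3516 2925 ztop med 0.0187
t 68.925
dq 0.0035
at [0.6254 0.0441 0.1656] psi 1.46 tilt [   -7.5    -1.6 -1000. ] t 68.92 j6end~ -1.53 n 2
.4 4.78 0.00 -0.02 -0.004 -0.004 0.001; .4 4.78 0.00 -0.02 -0.004 -0.004 0.001
--
```

```bash
python3 -m creep '.4 4.5 .1 -.2 -.005 -.003 0; .4 4.5 .1 -.2 -.004 0 0; .4 1 0 0 0 0 0; .4 0 0 0 0 0 0; .4 0 0 0 0 0 0'; python3 go.py .6251 .0441 .03 2 .4
```

```text
time_s: 69.55
eef_pos: [0.6258, 0.0406, 0.0696]
eef_rot: [0.709, -0.011, 0.705, 0.009]
wrist_force: [-0.6, -0.6, 0.6]
opening: 0.398
at [0.6258 0.0406 0.0696] psi 1.65 tilt [    5.8    -3.4 -1000. ] t 69.55 j6end~ -1.53 n 1
.4 3.96 0.35 -0.06 -0.006 0.006 0.004
--
```

```bash
python3 -m creep '.4 2 .35 -.1 -.006 .006 .004; .4 1.2 0 0 0 0 0; .4 0 0 0 0 0 0; .4 0 0 0 0 0 0'; python3 go.py .6251 .0441 .0215 2 .4
```

```text
time_s: 70.05
eef_pos: [0.6267, 0.0442, 0.038]
eef_rot: [0.708, -0.012, 0.706, 0.013]
wrist_force: [-0.5, -0.6, 0.8]
opening: 0.399
at [0.6267 0.0442 0.038 ] psi 2.04 tilt [ 3.5e+00  3.0e-01 -1.0e+03] t 70.05 j6end~ -1.54 n 1
.4 1.65 -0.01 -0.17 0.001 0.004 -0.000
--
```

```bash
python3 -m creep '.4 1 0 -.2 0 .004 0; .4 .5 0 0 0 0 0; .4 .15 0 0 0 0 0; .4 0 0 0 0 0 0'; python3 go.py .6251 .0441 .0215 2 .4
```

```text
time_s: 70.55
eef_pos: [0.6248, 0.0441, 0.0206]
eef_rot: [0.707, -0.013, 0.707, 0.013]
wrist_force: [0.5, -0.2, -0.3]
opening: 0.401
at [0.6248 0.0441 0.0206] psi 2.04 tilt [-4.e-01  1.e-01 -1.e+03] t 70.55 j6end~ -1.54 n 1
.4 -0.09 -0.01 0.03 0.001 -0.000 -0.000
--
```

```bash
python3 -m creep '.4 -.1 0 0 0 0 0; 0 0 0 0 0 0 0; 0 0 0 0 0 0 0; 0 0 0 0 0 0 0; 0 0 0 0 0 0 0; 0 0 0 0 0 0 0'; python3 go.py .6251 .0441 .15 2 0; python3 -m creep '0 -2 0 0 0 0 0; 0 -4 0 0 0 0 0; 0 -4 0 0 0 0 0; 0 -4 0 0 0 0 0; 0 0 0 0 0 0 0; 0 0 0 0 0 0 0'; python3 held.py -.02 .02 -.01 .025;  python3 go.py .6203 .2512 .16 -3 0
```

```text
time_s: 71.3
eef_pos: [0.6253, 0.0441, 0.0223]
eef_rot: [0.707, -0.013, 0.707, 0.013]
wrist_force: [0.3, 0.0, 1.0]
opening: 0.12
at [0.6253 0.0441 0.0223] psi 2.04 tilt [ 8.e-01 -1.e-01 -1.e+03] t 71.3 j6end~ -1.54 n 3
0 -4.26 0.00 -0.01 0.000 0.000 0.000; 0 -4.26 0.00 -0.01 0.000 0.000 0.000; 0 -4.26 0.00 -0.01 0.000 0.000 0.000
--
time_s: 72.05
eef_pos: [0.6254, 0.0441, 0.1722]
eef_rot: [0.708, -0.013, 0.706, 0.012]
wrist_force: [-0.0, 0.3, -0.7]
opening: 0.117
rear edge tool z mm at y=0: -40.24 slope deg -0.05 top x mm [ 1.8  3.7 11.2]
at [0.6258 0.0441 0.1725] psi 2.05 tilt [ 4.4e+00 -5.0e-01 -1.0e+03] t 72.1 j6end~ -1.13 n 4
0 0.31 5.18 0.05 0.022 0.001 0.000; 0 0.31 5.18 -0.07 0.022 0.001 0.000; 0 0.31 5.18 -0.18 0.022 0.001 0.000; 0 0.31 5.17 -0.30 0.022 0.001 0.000
--
```

```bash
python3 -m creep '0 0 3 0 .022 0 0; 0 0 5 0 .022 0 0; 0 0 5 -.1 .022 0 0; 0 0 5 -.2 .022 0 0; 0 0 2 0 0 0 0; 0 0 .5 0 0 0 0; 0 0 0 0 0 0 0; 0 0 0 0 0 0 0; 0 0 0 0 0 0 0'; python3 held.py -.02 .02 -.01 .025;  python3 go.py .6206 .2508 .13 -3 0
```

```text
time_s: 73.22
eef_pos: [0.621, 0.2487, 0.1626]
eef_rot: [0.703, 0.02, 0.711, -0.023]
wrist_force: [-0.7, -0.5, -0.8]
opening: 0.12
rear edge tool z mm at y=0: -40.1 slope deg -0.11 top x mm [ 1.8  3.7 11.1]
at [0.6211 0.2486 0.1626] psi -3.52 tilt [ -11.    -4.6 -999.9] t 73.28 j6end~ -1.13 n 1
0 3.26 0.21 -0.06 -0.009 -0.011 0.005
--
```

```bash
python3 -m creep '0 2 .2 0 -.009 -.011 .005; 0 2 0 0 0 0 0; 0 .5 0 0 0 0 0; 0 0 0 0 0 0 0; 0 0 0 0 0 0 0'; python3 go.py .6206 .2508 .1045 -3 0
```

```text
time_s: 73.9
eef_pos: [0.6226, 0.2486, 0.1175]
eef_rot: [0.708, 0.019, 0.706, -0.019]
wrist_force: [0.9, 0.3, -0.2]
opening: 0.12
at [0.6226 0.2486 0.1175] psi -3.16 tilt [ 2.5e+00 -1.0e-01 -1.0e+03] t 73.9 j6end~ -1.13 n 1
0 1.30 0.21 -0.21 -0.003 0.002 -0.000
--
```

```bash
python3 -m creep '0 .7 .2 -.2 -.003 .002 0; 0 .4 0 0 0 0 0; 0 0 0 0 0 0 0; 0 0 0 0 0 0 0'; python3 go.py .6206 .2508 .1 -3 0
```

```text
time_s: 74.4
eef_pos: [0.6213, 0.2513, 0.1071]
eef_rot: [0.708, 0.018, 0.706, -0.018]
wrist_force: [-0.2, 0.9, -0.2]
opening: 0.122
at [0.6213 0.2513 0.1071] psi -2.96 tilt [ 2.3e+00  4.0e-01 -1.0e+03] t 74.4 j6end~ -1.13 n 1
0 0.71 -0.05 -0.06 0.001 0.002 -0.001
--
```

```bash
python3 -m creep '0 .6 -.05 -.05 0 .002 0; 0 .4 0 0 0 0 0; 0 0 0 0 0 0 0'; python3 go.py .6206 .2508 .0903 -3 0;python3 -m creep '0 .4 0 0 0 0 0; 0 .25 0 0 0 0 0; 0 .1 0 0 0 0 0; 0 0 0 0 0 0 0';python3 go.py .6206 .2508 .0903 -3 0
```

```text
time_s: 74.78
eef_pos: [0.6207, 0.2508, 0.0964]
eef_rot: [0.707, 0.018, 0.707, -0.018]
wrist_force: [-0.6, -0.1, -0.3]
opening: 0.12
at [0.6207 0.2508 0.0964] psi -2.96 tilt [ 2.e-01  6.e-01 -1.e+03] t 74.78 j6end~ -1.13 n 1
0 0.61 0.00 -0.01 0.001 0.000 -0.001
--
time_s: 75.28
eef_pos: [0.621, 0.2508, 0.0905]
eef_rot: [0.707, 0.018, 0.707, -0.018]
wrist_force: [0.5, -0.6, -1.3]
opening: 0.117
at [0.621  0.2508 0.0905] psi -2.95 tilt [ 7.e-01  5.e-01 -1.e+03] t 75.28 j6end~ -1.13 n 1
0 0.02 -0.01 -0.04 0.001 0.001 -0.000
--
```

```bash
python3 -m creep '0 .1 0 0 0 0 0; .3 0 0 0 0 0 0; .4 0 0 0 0 0 0; .4 0 0 0 0 0 0; .4 -2 0 0 0 0 0; .4 -5 0 0 0 0 0; 1 -5 0 0 0 0 0; 1 -3 0 -1 0 0 0; 1 0 0 0 0 0 0; 1 0 0 0 0 0 0'; python3 -m creep '1 0 0 0 0 0 0; 1 0 0 0 0 0 0'; python3 look.py w27.png lS,.6206,.2508,S,.07
python3 - <<'E'
from h import *
for n in ("scene","side"):
    p,d=ctrl.camera(n); cv2.imwrite(f"pics/{n}z.png",p)
W,p=cloud("wrist"); g=W[np.isfinite(W[...,2])]
c,s=np.cos(-.0524),np.sin(-.0524); d=g[:,:2]-[.6206,.2505]; X=d@[c,s];Y=d@[-s,c]
for x in (-.033,.02):
    for y in (-.022,.022):
        z=g[(abs(X-x)<.004)&(abs(Y-y)<.004),2]; print(x,y,np.round(np.median(z),4))
E
```

```text
time_s: 76.53
eef_pos: [0.6115, 0.2513, 0.2496]
eef_rot: [0.709, 0.019, 0.705, -0.018]
wrist_force: [-0.1, -0.4, -0.8]
opening: 1.004
time_s: 76.78
eef_pos: [0.6107, 0.2509, 0.247]
eef_rot: [0.707, 0.018, 0.707, -0.018]
wrist_force: [-0.7, 0.6, -0.3]
opening: 0.998
lS [ 0.621   0.2492 -0.0499] deg -2.86 sc 0.02 alt 0.95 3193 2240 ztop med 0.0867
t 76.825
dq 0.0015
-0.033 -0.022 0.347
-0.033 0.022 0.3466
0.02 -0.022 0.0868
0.02 0.022 0.0866
```

View pics/w27.png

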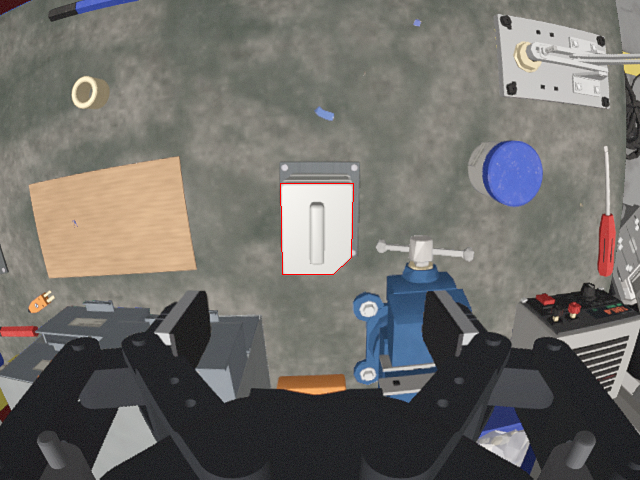

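View pics/scenez.png

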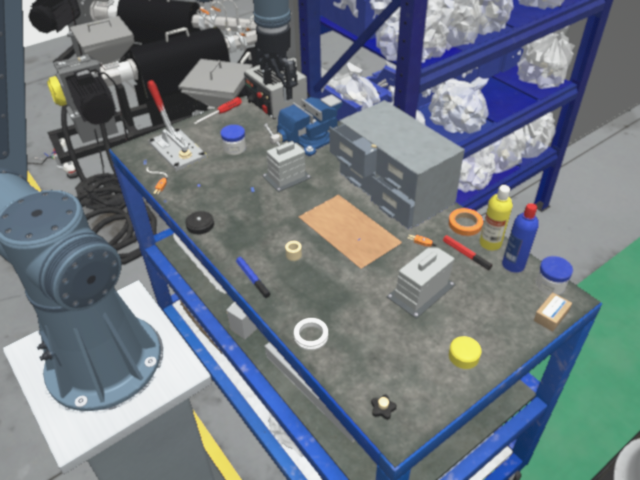

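View pics/sidez.png

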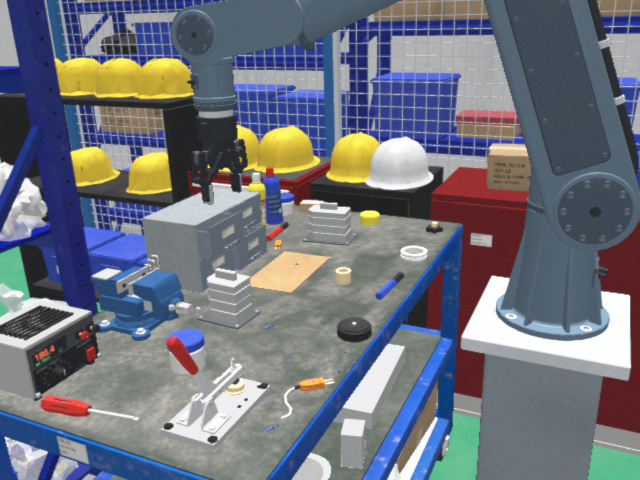

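```bash
python3 -c "
from bench import ctrl
print(ctrl.hand_in())"
```

```text
the job is handed in; nothing more can be done
None
```

The job is handed in at about 77 s of the 210 s. Both lids came off onto the cardboard sheet. All four loose carriers, two long and two short, went onto their own bases with the cut corners lined up. Each stack was then closed with its own lid.

**Seating:** wrist-camera depth put both lid tops at 86.7 mm. The expected height is 86 mm, and the camera read about 0.7 mm high all through the run. The carrier heights agreed at every layer.

**Alignment:** yaw was within about 0.2° of each base. The fitted centre of the top part had drifted about 4–5 mm on the long stack and 3 mm on the short one. That fits the 1.5 mm of play per layer adding up over three layers.

**Bench:** in the last scene and side pictures the bystanders stood where they were at the start. I did not measure them. The robot touched nothing.

**Disagreements:**
- The last carrier carried to each stack, and probably the first short one, slipped about 1–2 mm in the grip. I measured and corrected this before setting them down.
- The final check of the short lid's top at four points gave two good readings (86.6 and 86.8 mm). The other two read about 347 mm, most likely the camera seeing the gripper's own body. The overall fit of that lid was clean.

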